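Clear the spoon off the food warmer's cover and hold the cover open

TASK

Somebody left the serving spoon lying on the closed cover of the food warmer: pick it up and lay it, without dropping it, flat inside the empty shallow tray beside the warmer. Then lift the cover by its black handle to 50 degrees from closed, so that the water under it runs back into the pan (never past 60 degrees, and never let it drop), and keep holding it there by the handle: the job finishes with the cover still held open at 50 degrees. Leave the bowls and the bottle where they are.

Things in the scene. Friction and masses are not known exactly. Their poses are not given: they have to be found in the camera images.
- warmer: Countertop food warmer, steel box 400 (x) x 320 (y) x 110 mm high, fixed. Origin: centre of its underside, on the work surface; x points to its rear, z up; knob and black panel on its front (-x). It holds one pan, 325 x 265 mm, covered by a fixed strip 56 mm deep along the rear and, in front of it, the hinged flat cover, upper face 122 mm above the work surface, from x = -165 to +97 mm.
- lid_hinge (a joint): Angle of the cover, rad: 0 shut, growing as its front edge rises; 50 degrees = 0.873. The hinge line runs along the warmer's y, through point hinge_mid. Nearly free hinge, no spring or stay: the cover (about 0.6 to 0.9 kg) falls shut when let go; it has a stop at 1.9.
- hinge_mid (a point): Middle of the cover's hinge line, 100 mm behind the warmer's middle and 118 mm above the work surface; axes as the warmer's (does not turn with the cover).
- lid: The hinged cover plate, plain bright steel, 5 mm thick. Origin at the middle of the hinge line; turns with the cover: when shut its axes are the warmer's. Its plate reaches from x = -3 to -265 mm and y = -134 to +134 mm, upper face at z = +4 mm.
- lid_handle: The cover's handle: a round black grip 16 mm thick and 100 mm long, parallel to the hinge line, on two steel legs 10 mm thick at y = +-60 mm, near the cover's front edge. Between grip and cover are 36 mm free. Same origin and axes as body lid (not the grip: see point handle_mid).
- handle_mid (a point): Middle of the black grip: in the axes of body lid at x = -235, y = 0, z = +48 mm, 30 mm behind the cover's front edge; turns with the cover. About 166 mm above the work surface when shut.
- spoon: Serving spoon, steel bowl, black handle, 250 mm long, 0.09 to 0.13 kg, at first lying across the cover behind the handle. Origin: on the surface it lies on, under its middle; x points along it to the bowl (68 mm across, 17 mm high), z up. From x = -45 to +50 mm the handle is a level bar 15 mm wide (y), 7 mm thick, its middle 20 mm above that surface; further back it slopes down.
- spoon_grip (a point): Point in the spoon's handle, 20 mm above its origin: middle of the level bar, a good place to grip; axes as the spoon's.
- spoon_tip (a point): Point at the front of the spoon's bowl, x = +119, z = +12 mm in the spoon's axes.
- spoon_end (a point): Point at the rear end of the spoon's handle, x = -119, z = +4 mm in the spoon's axes.
- rest_tray: Empty shallow tray of dark steel, 300 (x, its long side) x 150 (y) x 20 mm high, walls and floor 3 mm, fixed on the work surface to the left or right of the warmer. Origin: centre of its underside.
- bowls: Bystander: stack of five white bowls, 140 mm across and 101 mm high, loose. Origin: centre of the underside.
- sauce: Bystander: white sauce bottle, 58 mm across and 170 mm high, loose. Origin: centre of the underside.
Things that resemble listed ones, but are neither listed nor needed, are in the scene too. There is more than one size of the spoon; the one meant has the size given above.

How it is judged (in metres and radians):
On the way:
1. the spoon lies flat inside the tray, let go, while the cover is still shut (x of spoon_tip in the frame of rest_tray between -0.147 and 0.147 m and y of spoon_tip in the frame of rest_tray between -0.072 and 0.072 m and x of spoon_end in the frame of rest_tray between -0.147 and 0.147 m and y of spoon_end in the frame of rest_tray between -0.072 and 0.072 m and z of each of spoon_tip, spoon_end in the frame of rest_tray below 0.022 m and angle between spoon's own z axis and vertical below 0.2 rad and linear speed of spoon below 0.05 m/s and contact force between the fingers and spoon below 0.05 N and value of joint lid_hinge below 0.1 rad), for 0.2 s.
At the end, for the whole second after the job is handed in: The cover stands still at 50 degrees, 5 degrees either way (0.786 to 0.960 rad), held by the fingers on its black handle (more than 1 N) with no loose thing propping it; the spoon lies flat (tilt under 0.2 rad), at rest and untouched, wholly within the tray's walls (value of joint lid_hinge between 0.786 and 0.96 rad and velocity of joint lid_hinge between -0.1 and 0.1 rad/s and contact force between the fingers and lid_handle above 1 N and contact force between lid and spoon below 0.1 N and contact force between lid and bowls below 0.1 N and contact force between lid and sauce below 0.1 N and x of spoon_tip in the frame of rest_tray between -0.147 and 0.147 m and y of spoon_tip in the frame of rest_tray between -0.072 and 0.072 m and x of spoon_end in the frame of rest_tray between -0.147 and 0.147 m and y of spoon_end in the frame of rest_tray between -0.072 and 0.072 m and z of each of spoon_tip, spoon_end in the frame of rest_tray below 0.022 m and angle between spoon's own z axis and vertical below 0.2 rad and linear speed of spoon below 0.05 m/s and contact force between the fingers and spoon below 0.05 N); the arm keeps its last pose, push and grip.
It fails at once if the cover tipped past 60 degrees (value of joint lid_hinge above 1.047 rad).
It fails at once if the cover let drop (falling faster than 2.5 rad/s) (velocity of joint lid_hinge below -2.5 rad/s).
It fails at once if the spoon dropped or thrown (faster than 0.8 m/s with no finger on it) (linear speed of spoon above 0.8 m/s and contact force between the fingers and spoon below 0.01 N).
It fails at once if the bowls or the bottle moved by more than 30 mm (distance of any of bowls, sauce from where it was at the start of the episode above 0.03 m).
It also fails if it takes over 62 s, if anything falls off the work surface, if the arm or the gripper's body presses on something with over 40 N, if the wrist force passes 120 N, or if a joint passes its speed limit or range.

ROBOT

A 6-joint arm with a two-finger parallel gripper is mounted at the origin on the work surface. World frame = base frame: x ahead of the robot, y to its left, z up, the work surface at z = 0. Lengths are in mm, angles in degrees, forces in N, time in s.
With the tool pointing down it reaches from about 300 to 850 mm from the base axis. Payload 4.2 kg.
Tool frame: the origin (TCP) lies midway between the tips of the shut fingers; the grasp point (between the pads) lies 19 mm behind it; z points along the fingers, x is the direction in which the jaws open and shut, and the axes are right-handed (so a half turn about z gives the same grasp; the last joint's range is limited). The gripper opens to 91 mm and grips with 3 to 60 N. Pads are 32 mm wide; open, the fingers measure 118 mm over their backs; the gripper's body (76 mm by 178 mm) begins 60 mm behind the grasp point.
Start: joints at [65.947, 18.312, 89.639, -0, 72.044, -1.146], TCP at [223.815, 529.673, 178.076] pointing down, gripper open.
Joint ranges: [-177.97, 177.97], [-48.28, 115.42], [12.27, 149.76], [-77.06, 257.06], [2.81, 150.46], [-146.56, 146.56]. Speed limits (degrees/s): [147.25, 147.25, 180, 180, 180, 180].

INTERFACE

Orientations are given as [roll, pitch, yaw] about the fixed x, y, z axes, in that order (R = Rz(yaw) Ry(pitch) Rx(roll)).
In Python, from workcell import env gives the robot as it stands. The module is installed in compiled form; this text tells all that it offers.
- The arm moves only by the tool drive_tool, never from a script. Its argument "series" is a list of rows, each a list of 3 entries, a list of its own where there are three numbers: the closure, from 0 (fully open) to 1 (shut), then the shift along the tool's x, y, z in mm, then the turn, a rotation vector about the tool's x, y, z in rad. In form: [[gripper, [dx, dy, dz], [rx, ry, rz]], ...]. A call has exactly 5 rows; each row is the pose to reach, as a shift and turn from the pose commanded when the call began, along the tool's axes at that moment; what a row does not reach only later rows make up. A row lasts 1/10 s, in which the tool goes at most 50 mm and 8.59 degrees, less where a joint would pass 70% of its speed; a pose out of reach is approached as far as the arm can. A call with a gripper value outside its range is refused whole. The fingers move at their own pace and stop on an object; "squeeze" is the grip in N (left out, the last holds). Time passes only in rows, so rows that repeat a pose let the fingers close, or fill a call up. It gives the time, the measured TCP pose, the force and the opening at its end, in the units of the state.
- env.state(): the state, without advancing time (a new reading comes with each control period).
- env.grab_frame(name): name is "scene" or "top" or "wrist"; returns a dict with "image" (400x640x3 uint8, red, green, blue), "K" (3x3 intrinsics, pixels), "origin" and "orientation" of the camera in the world. Camera axes: x right, y down, z forward; pixel columns grow to the right and rows downward; lengths in mm; the calibration is good to about 2 mm. A picture is of the moment at which its call begins. There is no depth.
- env.job_done(): hands the job in, once; it reports no verdict.
The state is a dict: "time_s": time; "qpos": joint angles; "qvel": joint speeds; "effort": joint torques, N m; "ee_pos": TCP position; "ee_rot": TCP orientation; "force": force on the tool from outside, world axes, zero at the start; "torque": the same for the moment, N m; "gripper_width": finger opening in mm.
Only numpy, scipy, OpenCV 4.12 (cv2) and the standard library are available. Lean on these libraries where they do the work, as an engineer would, in place of code of your own. Each camera call takes 0.05 s, during which the arm holds its last target.

## Working session

There is one attempt and no reset: what is moved stays moved. The work goes in short steps, Python scripts to look and compute and a tool call to move; the robot and the scene stay as the last step left them, time stands still between calls to the robot, and variables do not carry over. Pictures are saved under pics/ and viewed, and the job is handed in when it is done.

Besides the shell and the picture viewer there is one more tool, called after "Request:" by a JSON object that holds its "op" and its "data", one argument or row to a line. drive_tool: Moves the arm, as the interface text tells. Its arguments: {"type":"object","properties":{"series":{"type":"array","items":{"type":"array"}},"squeeze":{"type":"number"}},"required":["series"]}

```bash
mkdir -p pics
python3 - <<'E'
from workcell import env
import cv2,pickle
s=env.state();print({k:s[k] for k in('time_s','ee_pos','ee_rot','force','gripper_width')})
for n in('scene','top','wrist'):
    f=env.grab_frame(n);pickle.dump(f,open(f'{n}0.pkl','wb'))
    cv2.imwrite(f'pics/{n}0.png',f['image'][:,:,::-1]);print(n,f['K'].tolist() if hasattr(f['K'],'tolist') else f['K'],f['origin'],f['orientation'])
E
```

```text
{'time_s': 0.0, 'ee_pos': array([223.57198652, 529.13968569, 177.21872164]), 'ee_rot': array([-1.79997781e+02,  1.01285174e-01,  6.70928525e+01]), 'force': array([-0.21377327,  0.26890989, -0.097909  ]), 'gripper_width': 91.36725710723772}
scene [[495.92788590364955, 0.0, 311.01161683916877], [0.0, 495.92788590364955, 203.487185143031], [0.0, 0.0, 1.0]] [ 885.8342286  -617.53960545 1234.9023546 ] [-1.45675030e+02 -1.28988004e-01  3.13464036e+01]
top [[472.4625877310061, 0.0, 316.2933345897928], [0.0, 472.4625877310061, 195.7896886422787], [0.0, 0.0, 1.0]] [ 309.90467767   -6.0481234  1330.60462106] [-171.64258549    0.26697164  -88.85616185]
wrist [[322.01239141070226, 0.0, 315.4847456408017], [0.0, 322.01239141070226, 203.16575529921158], [0.0, 0.0, 1.0]] [148.22619374 561.21770248 384.41609567] [1.63401384e+02 6.09945149e-02 6.69925585e+01]
```

View pics/scene0.png

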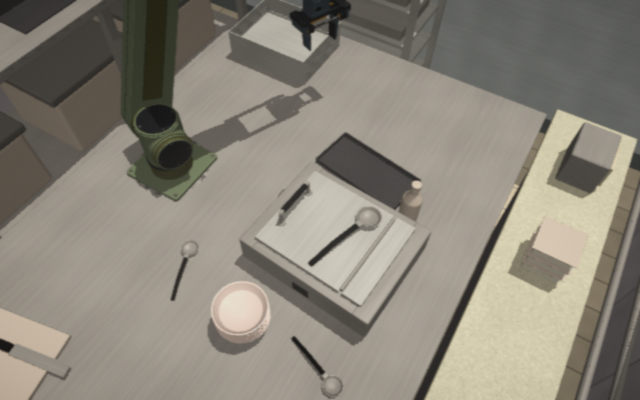

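View pics/top0.png

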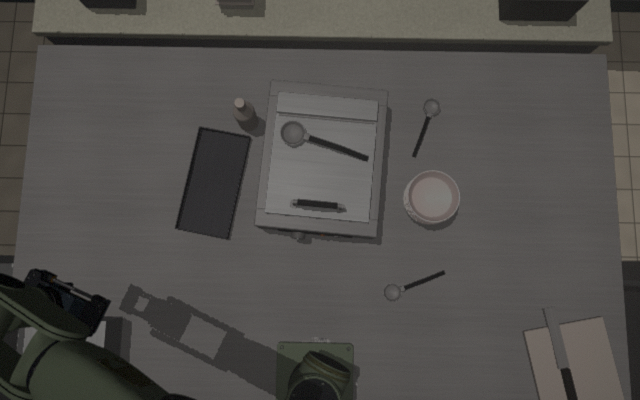

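View pics/wrist0.png

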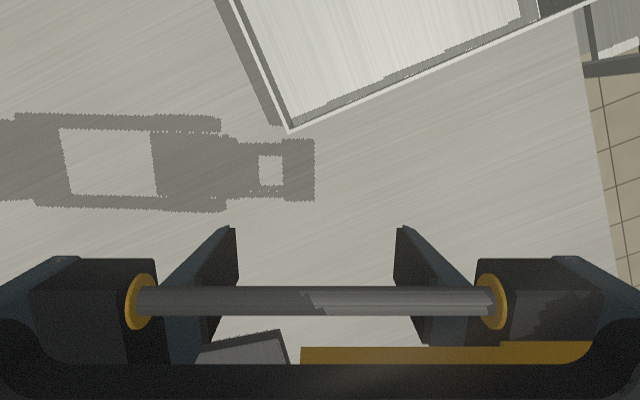

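Candidates for the spoon (top view): A on the cover, bowl (293,133) to end (368,158); B on the table, bowl (432,106); C on the table, bowl (393,292). Candidates for the tray: the dark one at (213,183), or the grey deep bin under the gripper (scene 285,40). I choose A and the dark tray, and will check them by size.

```bash
cat > h.py <<'E'
import numpy as np,cv2,pickle
from scipy.spatial.transform import Rotation as R
def rot(f): 
    o=np.array(f['orientation'])
    return R.from_euler('xyz',o,degrees=True).as_matrix() if o.size==3 else o
def ray(f,uv):
    uv=np.atleast_2d(np.array(uv,float)); d=np.c_[uv,np.ones(len(uv))]@np.linalg.inv(f['K']).T
    return np.array(f['origin']),d@rot(f).T
def onz(f,uv,z):
    o,d=ray(f,uv); return o+d*((z-o[2])/d[:,2])[:,None]
def proj(f,P):
    c=(np.atleast_2d(P)-f['origin'])@rot(f)@np.array(f['K']).T
    return c[:,:2]/c[:,2:]
def tri(f,a,g,b):
    o1,d1=ray(f,a);o2,d2=ray(g,b);d1=d1[0];d2=d2[0]
    s=np.linalg.lstsq(np.c_[d1,-d2],o2-o1,rcond=None)[0]
    p,q=o1+s[0]*d1,o2+s[1]*d2
    return (p+q)/2,np.linalg.norm(p-q)
E
python3 - <<'E'
from h import *
for n,box in(('top',(160,70,470,260)),('scene',(230,120,440,330))):
    f=pickle.load(open(f'{n}0.pkl','rb'));im=f['image'][box[1]:box[3],box[0]:box[2],::-1]
    k=2.5;cv2.imwrite(f'pics/{n}0c.png',cv2.resize(cv2.convertScaleAbs(im,alpha=1.6 if n=='top' else 1.1),None,fx=k,fy=k,interpolation=cv2.INTER_CUBIC))
    V=im.max(2)
t=pickle.load(open('top0.pkl','rb'))
g=t['image'].max(2).astype(int)
def blob(box,th,inv=False):
    x0,y0,x1,y1=box;m=(g[y0:y1,x0:x1]<th).astype(np.uint8)
    n,l,s,c=cv2.connectedComponentsWithStats(m);i=1+np.argmax(s[1:,4])
    cs,_=cv2.findContours((l==i).astype(np.uint8),0,1)
    r=cv2.minAreaRect(cs[0]); b=cv2.boxPoints(r)+[x0,y0]; print(s[i],b.round(1).tolist()); return b
print(g[183,213],g[203,317],g[150,345],g[165,330],g[300,100])
b=blob((165,115,262,250),45);print('tray',onz(t,b,20).round())
b=blob((280,195,360,215),60);print('grip',onz(t,b,166).round())
b=blob((300,130,375,165),60);print('spoonbar',onz(t,b,142).round())
E
```

```text
49 32 37 114 12
[ 11  12  75 112 763] [[175.1, 227.9], [198.0, 124.9], [250.8, 136.6], [227.9, 239.6]]
tray [[404. 394.  20.]
 [701. 347.  20.]
 [670. 195.  20.]
 [375. 246.  20.]]
[ 13   5  45   9 247] [[292.9, 204.9], [293.4, 198.7], [337.5, 202.4], [337.0, 208.6]]
grip [[457.  60. 166.]
 [472.  60. 166.]
 [465. -50. 166.]
 [450. -49. 166.]]
[  8   6  60  25 337] [[307.8, 140.2], [309.9, 134.6], [368.2, 155.6], [366.2, 161.2]]
spoonbar [[ 629.   28.  142.]
 [ 644.   23.  142.]
 [ 592. -129.  142.]
 [ 577. -123.  142.]]
```

View pics/top0c.png

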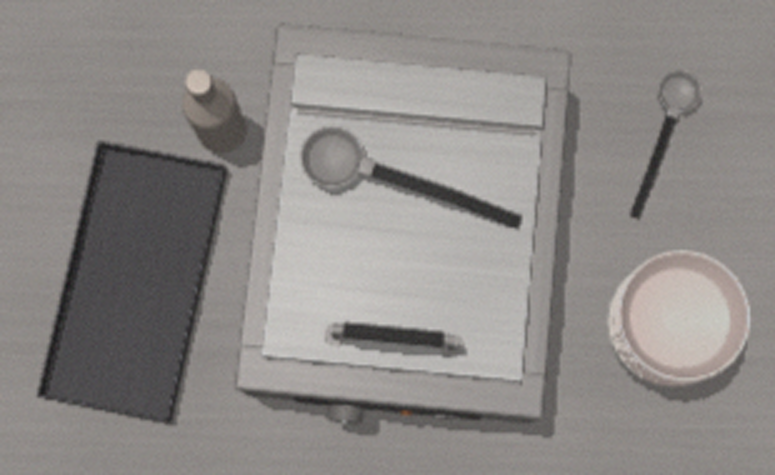

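View pics/scene0c.png

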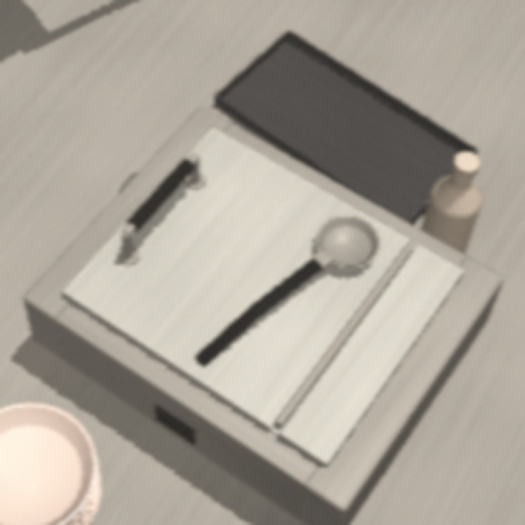

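Run:
```python
from h import *
t=pickle.load(open('top0.pkl','rb'));s=pickle.load(open('scene0.pkl','rb'))
T=lambda a:np.array(a)/2.5+[160,70]-.3
S=lambda a:np.array(a)/2.5+[230,120]-.3
c=onz(t,T([[263,357],[522,380],[545,77],[297,55],[292,103],[541,127]]),122);print('cover FL FR RR RL, seamL seamR\n',c.round())
c2=onz(s,S([[65,295],[215,127],[463,270],[325,465]]),122);print('scene FR FL RL RR\n',c2.round())
print('warmer top', onz(t,T([[237,387],[541,415],[571,53],[277,24]]),110).round())
print('warmer top sc FR FL RL RR', onz(s,S([[25,298],[208,107],[500,275],[345,512]]),110).round())
tip=onz(t,T([[303,155]]),132)[0];end=onz(t,T([[521,222]]),126)[0];print('spoonA',tip.round(),end.round(),np.linalg.norm(tip-end))
print('bowl edge back, end',tri(t,T([521,222]),s,S([203,359])))
print('neck',tri(t,T([373,170]),s,S([321,265])))
print('grip +',tri(t,T([343,331]),s,S([190,165])),'-',tri(t,T([444,338]),s,S([135,225])))
print('tray t',onz(t,T([[99,143],[227,167],[172,422],[39,395]]),20).round())
print('tray s',onz(s,S([[290,32],[215,100],[476,150]]),20).round())
for n,a,b in(('B',[661,95],[635,216]),):
    p=onz(t,T([[683,72],[635,216]]),10);print('lenB',np.linalg.norm(p[0]-p[1]))
print('lenC',np.linalg.norm(np.diff(onz(t,[[385,294],[444,272]],8),axis=0)))
print('bottle',onz(t,T([[198,80]]),170), 'bowls',onz(t,T([[680,317]]),101))
```

```text
cover FL FR RR RL, seamL seamR
 [[ 441.  134.  122.]
 [ 423. -132.  122.]
 [ 747. -155.  122.]
 [ 767.  110.  122.]
 [ 713.  113.  122.]
 [ 692. -151.  122.]]
scene FR FL RL RR
 [[ 426. -134.  122.]
 [ 445.  137.  122.]
 [ 766.  109.  122.]
 [ 745. -159.  122.]]
warmer top [[ 411.  162.  110.]
 [ 388. -153.  110.]
 [ 779. -185.  110.]
 [ 806.  134.  110.]]
warmer top sc FR FL RL RR [[ 388. -153.  110.]
 [ 418.  166.  110.]
 [ 801.  132.  110.]
 [ 782. -185.  110.]]
spoonA [654.  99. 132.] [ 588. -130.  126.] 238.38403687288215
bowl edge back, end (array([ 587.95399102, -128.08258027,  130.83122939]), np.float64(4.069457224682431))
neck (array([638.20413024,  26.2078758 , 138.2827088 ]), np.float64(2.924112713913837))
grip + (array([464.63062986,  50.95795024, 162.42551179]), np.float64(0.2484829235254911)) - (array([459.07607161, -49.14505418, 169.97175384]), np.float64(1.5976169269789338))
tray t [[696. 343.  20.]
 [670. 195.  20.]
 [378. 245.  20.]
 [405. 394.  20.]]
tray s [[407. 393.  20.]
 [382. 243.  20.]
 [696. 342.  20.]]
lenB 181.9664060755278
lenC 174.51915059039686
bottle [[719.83065734 205.6954428  170.        ]] bowls [[ 494.35360816 -299.86075385  101.        ]]
```

Spoon A is about 240–250 mm long, while B and C are about 180 mm, so A is right. The tray corners agree in both views. The warmer centre is about (596.5,-10) with yaw -4.1°. handle_mid is about (462,0,166), and triangulating the grip agrees. I go above the spoon first.

```bash
cat > d.py <<'E'
from workcell import env
from h import *
import sys,json
def delta(pos,rpy):
    s=env.state();R0=R.from_euler('xyz',s['ee_rot'],degrees=True);R1=R.from_euler('xyz',rpy,degrees=True)
    sh=R0.inv().apply(np.array(pos)-s['ee_pos']);rv=(R0.inv()*R1).as_rotvec()
    print('t',round(s['time_s'],2),'pos',s['ee_pos'].round(1),'rot',s['ee_rot'].round(1),'q',s['qpos'].round(1),'F',s['force'].round(1),'w',round(s['gripper_width'],1))
    print('shift',sh.round(1),np.linalg.norm(sh).round(),'turn',rv.round(3),np.degrees(np.linalg.norm(rv)).round(1))
    open('log.jsonl','a').write(json.dumps([s['qpos'].tolist(),s['ee_pos'].tolist(),s['ee_rot'].tolist()])+'\n')
if __name__=='__main__':
    a=[float(x) for x in sys.argv[1:]];delta(a[:3],a[3:])
E
python3 d.py 624 -15 250 180 0 -17.8
```

```text
t 0.15 pos [223.6 529.3 177.4] rot [-1.80e+02  1.00e-01  6.71e+01] q [65.9 18.3 89.7 -0.  72.  -1.1] F [ 0.   0.6 -0.1] w 91.1
shift [-345.6  580.6  -72.1] 680.0 turn [1.000e-03 1.000e-03 1.482e+00] 84.9
```

Request:
{"op": "drive_tool", "data": {
  "series": [
    [0.0, [0, 0, -40], [0, 0, 0]],
    [0.0, [-5, 10, -80], [0, 0, 0.1]],
    [0.0, [-30, 50, -85], [0, 0, 0.2]],
    [0.0, [-55, 92, -85], [0, 0, 0.33]],
    [0.0, [-80, 134, -85], [0, 0, 0.46]]
  ],
  "squeeze": 30
}}

```text
time_s: 0.65
ee_pos: [316.7, 402.6, 263.2]
ee_rot: [180.0, -0.0, 40.5]
force: [1.7, 0.1, 0.4]
gripper_width: 91.2
```

```bash
python3 d.py 624 -15 250 180 0 -17.8
```

```text
t 0.65 pos [316.7 402.6 263.2] rot [180.   -0.   40.5] q [50.5 10.1 88.7 -0.  81.2 10. ] F [1.7 0.1 0.4] w 91.2
shift [-37.6 517.1  13.2] 519.0 turn [-0.000e+00 -1.000e-03  1.018e+00] 58.3
```

Request:
{"op": "drive_tool", "data": {
  "series": [
    [0.0, [-4, 50, 0], [0, 0, 0.13]],
    [0.0, [-8, 100, 0], [0, 0, 0.26]],
    [0.0, [-11, 150, 0], [0, 0, 0.39]],
    [0.0, [-15, 200, 0], [0, 0, 0.52]],
    [0.0, [-18, 250, 0], [0, 0, 0.65]]
  ]
}}

```text
time_s: 1.15
ee_pos: [465.9, 201.2, 263.0]
ee_rot: [-180.0, 0.0, 3.2]
force: [0.5, 1.2, -0.3]
gripper_width: 91.1
```

```bash
python3 d.py 624 -15 250 180 0 -17.8
```

```text
t 1.15 pos [465.9 201.2 263. ] rot [-180.     0.     3.2] q [22.1  9.7 89.2  0.  81.1 18.9] F [ 0.5  1.2 -0.3] w 91.1
shift [145.9 224.7  12.9] 268.0 turn [-0.     0.     0.366] 21.0
```

Request:
{"op": "drive_tool", "data": {
  "series": [
    [0.0, [27, 42, 0], [0, 0, 0.08]],
    [0.0, [54, 83, 2], [0, 0, 0.16]],
    [0.0, [81, 124, 4], [0, 0, 0.24]],
    [0.0, [108, 166, 8], [0, 0, 0.32]],
    [0.0, [133, 205, 13], [0, 0, 0.366]]
  ]
}}

```text
time_s: 1.65
ee_pos: [611.5, 4.6, 249.7]
ee_rot: [-180.0, -0.0, -17.7]
force: [-0.6, 0.7, 1.3]
gripper_width: 91.3
```

Request:
{"op": "drive_tool", "data": {
  "series": [
    [0.0, [8, 12, 0], [0, 0, 0]],
    [0.0, [12, 19, 0], [0, 0, 0]],
    [0.0, [12, 19, 0], [0, 0, 0]],
    [0.0, [12, 19, 0], [0, 0, 0]],
    [0.0, [12, 19, 0], [0, 0, 0]]
  ]
}}

```text
time_s: 2.15
ee_pos: [615.7, -13.6, 250.7]
ee_rot: [-180.0, -0.0, -17.4]
force: [0.4, -0.2, -0.5]
gripper_width: 91.3
```

```bash
python3 d.py 624 -15 130 180 0 -17.8
python3 - <<'E'
from d import *
f=env.grab_frame('wrist');pickle.dump(f,open('wrist1.pkl','wb'));cv2.imwrite('pics/wrist1.png',f['image'][:,:,::-1])
E
```

```text
t 2.15 pos [615.7 -13.6 250.7] rot [-180.    -0.   -17.4] q [-2.4 20.2 76.5  0.  83.3 15. ] F [ 0.4 -0.2 -0.5] w 91.3
shift [  8.3  -1.1 120.7] 121.0 turn [-0.001 -0.001  0.008] 0.4
```

View pics/wrist1.png

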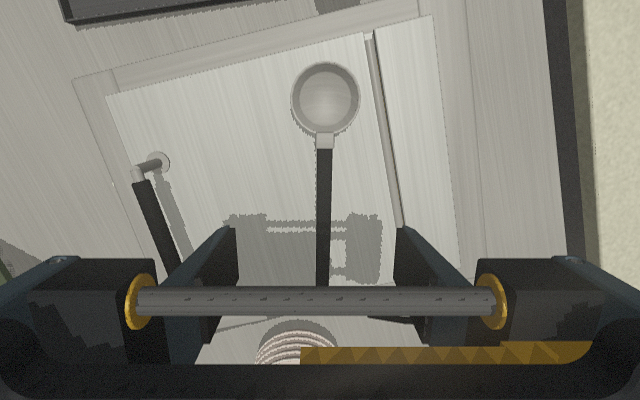

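The wrist view shows the spoon's bowl at (325,97) and its handle running from (325,150) to (322,285). It stands between the fingers and is aligned with the tool. I refine its pose from this view.

Run:
```python
from h import *
f=pickle.load(open('wrist1.pkl','rb'));im=f['image'];V=im.max(2)
m=((V<70)[152:282,300:345]).astype(np.uint8)
pts=[]
for r in range(0,130,10):
    c=np.flatnonzero(m[r]); pts.append([300+c.mean(),152+r,len(c)])
pts=np.array(pts);print(pts.round(1).tolist())
P=onz(f,pts[:8,:2],144);print(P.round(1).tolist());d=P[0]-P[-1];print('yaw',np.degrees(np.arctan2(d[1],d[0])))
print('bowl c,tip,neck',onz(f,[[325,97],[325,62]],139).round(1).tolist(),onz(f,[[325,148]],142).round(1).tolist())
```

```text
[[324.0, 152.0, 15.0], [324.0, 162.0, 15.0], [324.0, 172.0, 15.0], [323.5, 182.0, 14.0], [323.5, 192.0, 14.0], [323.5, 202.0, 14.0], [323.5, 212.0, 14.0], [323.5, 222.0, 14.0], [322.5, 232.0, 14.0], [322.5, 242.0, 14.0], [322.5, 252.0, 14.0], [322.0, 262.0, 13.0], [322.0, 272.0, 13.0]]
[[634.5, 21.9, 144.0], [631.7, 12.5, 144.0], [628.8, 3.0, 144.0], [625.3, -6.5, 144.0], [622.3, -16.3, 144.0], [619.2, -26.4, 144.0], [616.1, -36.6, 144.0], [612.9, -47.0, 144.0]]
yaw 72.55267665462539
bowl c,tip,neck [[650.5, 70.2, 139.0], [659.3, 99.3, 139.0]] [[636.6, 25.0, 142.0]]
```

Request:
{"op": "drive_tool", "data": {
  "series": [
    [0.0, [7, 0, 35], [0, 0, 0]],
    [0.0, [7, 0, 70], [0, 0, 0]],
    [0.0, [7, 0, 95], [0, 0, 0]],
    [0.0, [7, 0, 110], [0, 0, 0]],
    [0.0, [7, 0, 110], [0, 0, 0]]
  ]
}}

```text
time_s: 2.7
ee_pos: [620.9, -16.1, 137.8]
ee_rot: [179.9, 0.3, -17.4]
force: [0.1, 0.2, -0.1]
gripper_width: 91.2
```

```bash
python3 d.py 622.5 -16 129.5 180 0 -17.4
```

```text
t 2.7 pos [620.9 -16.1 137.8] rot [179.9   0.3 -17.4] q [-2.6 24.1 86.6  0.  69.6 14.8] F [ 0.1  0.2 -0.1] w 91.2
shift [ 1.5 -0.6  8.3] 8.0 turn [0.001 0.005 0.   ] 0.3
```

Request:
{"op": "drive_tool", "data": {
  "series": [
    [0.0, [1.5, 0, 6], [0, 0, 0]],
    [0.0, [1.5, 0, 8], [0, 0, 0]],
    [0.3, [1.5, 0, 8], [0, 0, 0]],
    [0.6, [1.5, 0, 8], [0, 0, 0]],
    [1.0, [1.5, 0, 8], [0, 0, 0]]
  ],
  "squeeze": 25
}}

```text
time_s: 3.2
ee_pos: [624.6, -17.6, 132.7]
ee_rot: [-180.0, -0.1, -17.5]
force: [0.6, -0.0, -0.6]
gripper_width: 70.2
```

Request:
{"op": "drive_tool", "data": {
  "series": [
    [1.0, [0, 0, 0], [0, 0, 0]],
    [1.0, [0, 0, 0], [0, 0, 0]],
    [1.0, [0, 0, 0], [0, 0, 0]],
    [1.0, [0, 0, 0], [0, 0, 0]],
    [1.0, [0, 0, 0], [0, 0, 0]]
  ]
}}

```text
time_s: 3.7
ee_pos: [624.3, -17.6, 132.0]
ee_rot: [-180.0, -0.0, -17.5]
force: [-0.1, 0.1, -0.0]
gripper_width: 30.0
```

Request:
{"op": "drive_tool", "data": {
  "series": [
    [1.0, [0, 0, 2], [0, 0, 0]],
    [1.0, [0, 0, 3], [0, 0, 0]],
    [1.0, [0, 0, 3], [0, 0, 0]],
    [1.0, [0, 0, 3], [0, 0, 0]],
    [1.0, [0, 0, 3], [0, 0, 0]]
  ]
}}

```text
time_s: 4.2
ee_pos: [624.4, -17.6, 129.1]
ee_rot: [-180.0, -0.0, -17.5]
force: [0.0, -0.4, 0.4]
gripper_width: 0.7
```

```bash
python3 d.py 622.5 -16 250 180 0 -17.4
```

```text
t 4.2 pos [624.4 -17.6 129.1] rot [-180.    -0.   -17.5] q [-2.7 24.6 87.1  0.  68.3 14.8] F [ 0.  -0.4  0.4] w 0.7
shift [  -2.2   -1.  -120.9] 121.0 turn [-0.    -0.    -0.001] 0.1
```

Run:
```python
from d import *
for n in ('wrist','scene'):
    f=env.grab_frame(n);pickle.dump(f,open(f'{n}2.pkl','wb'));im=f['image'][:,:,::-1]
    if n=='scene': im=cv2.resize(im[130:320,240:440],None,fx=3,fy=3,interpolation=2)
    cv2.imwrite(f'pics/{n}2.png',im)
```

```text
(no output)
```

View pics/wrist2.png

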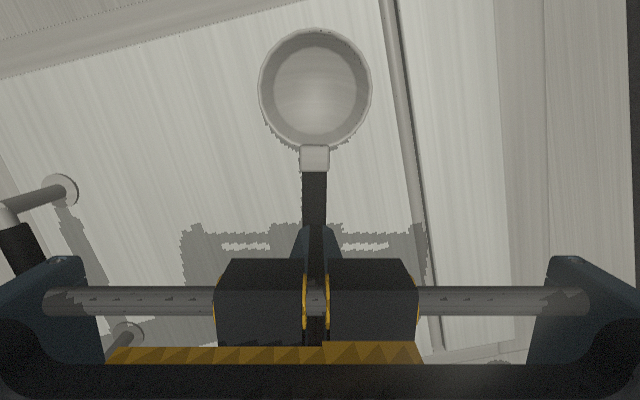

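View pics/scene2.png

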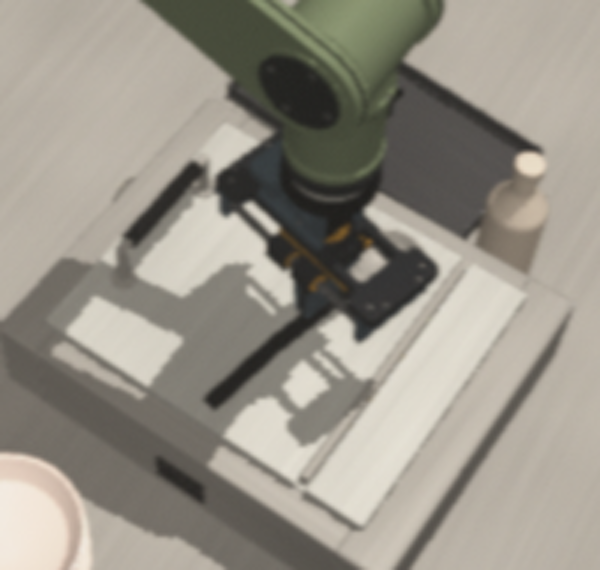

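The reading says 0.7 mm, but the picture shows the bar held between the fingers, with about a 15 mm gap at (305–327,300). I let the fingers settle and read again.

Request:
{"op": "drive_tool", "data": {
  "series": [
    [1.0, [0, 0, 0], [0, 0, 0]],
    [1.0, [0, 0, 0], [0, 0, 0]],
    [1.0, [0, 0, 0], [0, 0, 0]],
    [1.0, [0, 0, 0], [0, 0, 0]],
    [1.0, [0, 0, 0], [0, 0, 0]]
  ]
}}

```text
time_s: 4.8
ee_pos: [624.3, -17.6, 129.1]
ee_rot: [-180.0, -0.0, -17.5]
force: [0.5, -1.3, -0.6]
gripper_width: 0.5
```

Request:
{"op": "drive_tool", "data": {
  "series": [
    [1.0, [0, 0, -3], [0, 0, 0]],
    [1.0, [0, 0, -7], [0, 0, 0]],
    [1.0, [0, 0, -12], [0, 0, 0]],
    [1.0, [0, 0, -18], [0, 0, 0]],
    [1.0, [0, 0, -20], [0, 0, 0]]
  ]
}}

```text
time_s: 5.3
ee_pos: [624.9, -17.6, 150.3]
ee_rot: [-180.0, -0.1, -17.5]
force: [0.1, 0.2, 0.3]
gripper_width: 0.7
```

Run:
```python
from d import *
for n in ('wrist','scene'):
    f=env.grab_frame(n);pickle.dump(f,open(f'{n}3.pkl','wb'));im=f['image'][:,:,::-1]
    if n=='scene': im=cv2.resize(im[130:320,240:440],None,fx=3,fy=3,interpolation=2)
    cv2.imwrite(f'pics/{n}3.png',im)
```

```text
(no output)
```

View pics/wrist3.png

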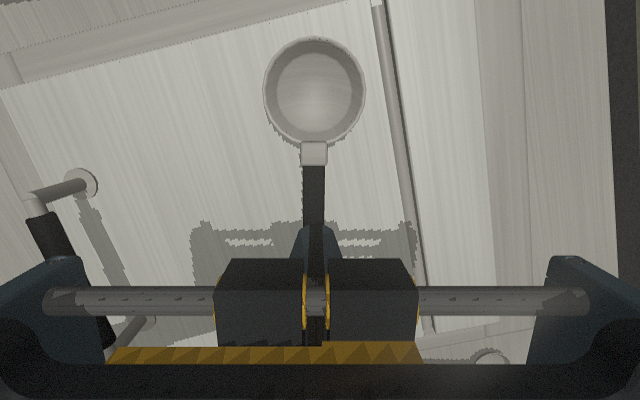

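View pics/scene3.png

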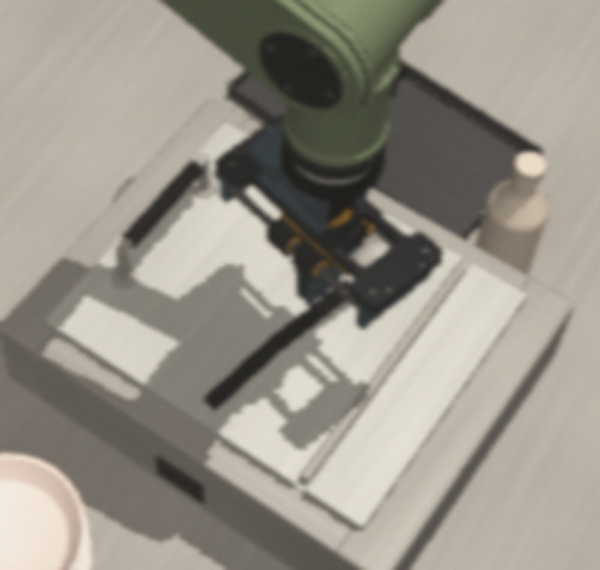

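The lift left the spoon on the cover: its bowl shrank in the image. The fingers really had shut above the bar. I check the heights against the camera.

Run:
```python
from h import *
for i,(a,b,r) in {1:(290.5,360.5,97),2:(258.5,372.5,88),3:(263,366.5,91)}.items():
    f=pickle.load(open(f'wrist{i}.pkl','rb'))
    c=np.array([650.5,70.2,139]);
    cam=(c-f['origin'])@rot(f)
    print(i,f['origin'].round(1),'expected depth',cam[2].round(1),'from 68mm dia',(322*68/(b-a)), 'on z139',onz(f,[[(a+b)/2,r]],139).round(1))
    P=onz(f,[[a,r],[b,r]],139);print(' dia at z139',np.linalg.norm(P[0]-P[1]))
# two-view height of bowl centre
f1,f2=[pickle.load(open(f'wrist{i}.pkl','rb')) for i in(1,2)]
print(tri(f1,[325.5,97],f2,[315.5,88]))
```

```text
1 [639.2  64.  457.8] expected depth 302.9 from 68mm dia 312.8 on z139 [[650.9  70.  139. ]]
 dia at z139 65.85082567939209
2 [648.1  60.  336.2] expected depth 186.0 from 68mm dia 192.0701754385965 on z139 [[651.2  70.1 139. ]]
 dia at z139 65.8230677595383
3 [648.3  60.  357.4] expected depth 206.3 from 68mm dia 211.55555555555554 on z139 [[651.1  69.6 139. ]]
 dia at z139 66.3536865616555
(array([651.12523148,  70.17583882, 136.607173  ]), np.float64(0.2951873026390664))
```

```bash
python3 - <<'E'
from h import *
f=pickle.load(open('wrist0.pkl','rb'))
tcp=np.array([223.57,529.14,177.22]);Rt=R.from_euler('xyz',[-180,0.1,67.09],degrees=True)
for z in(0,-10,-19,-30,-40,-60):
  print(z,[proj(f,tcp+Rt.apply([x,y,z]))[0].round(1).tolist() for x,y in((45.5,0),(-45.5,0),(45.5,-16),(45.5,16),(0,0))])
E
python3 - <<'E'
import cv2
a=cv2.imread('pics/wrist2.png')[130:370,200:440];cv2.imwrite('pics/w2c.png',cv2.convertScaleAbs(cv2.resize(a,None,fx=2.5,fy=2.5,interpolation=2),alpha=1.8))
E
```

```text
0 [[381.7, 231.0], [249.7, 231.3], [383.1, 208.9], [380.4, 252.3], [315.7, 231.1]]
-10 [[384.7, 236.6], [246.7, 236.9], [386.2, 213.6], [383.3, 258.7], [315.7, 236.7]]
-19 [[387.6, 242.1], [243.8, 242.4], [389.3, 218.2], [386.1, 264.9], [315.7, 242.2]]
-30 [[391.6, 249.5], [239.9, 249.7], [393.4, 224.4], [389.9, 273.3], [315.8, 249.6]]
-40 [[395.6, 256.9], [236.0, 257.2], [397.6, 230.7], [393.7, 281.8], [315.8, 257.0]]
-60 [[404.9, 274.3], [226.7, 274.7], [407.4, 245.5], [402.6, 301.6], [315.8, 274.5]]
```

View pics/w2c.png

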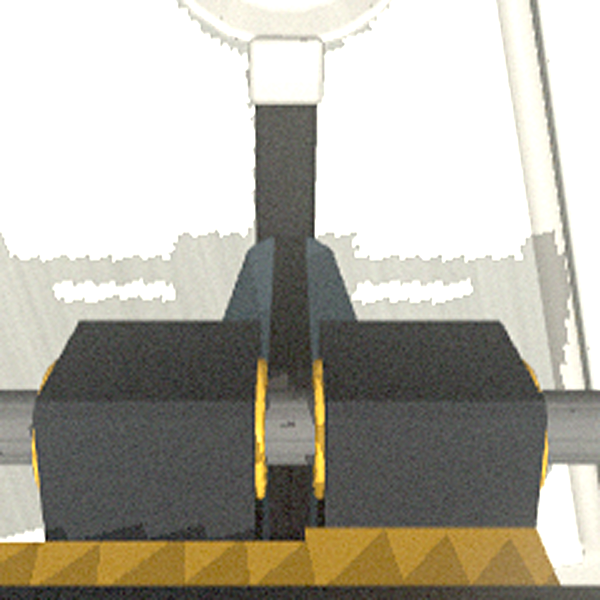

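Run:
```python
from h import *
f=pickle.load(open('scene3.pkl','rb'));im=cv2.resize(f['image'][190:260,300:400,::-1],None,fx=8,fy=8,interpolation=2)
im=cv2.convertScaleAbs(im,alpha=1.4)
for z,c in((0,(0,0,255)),(10,(0,255,0)),(19,(255,0,0)),(30,(0,255,255))):
    p=(proj(f,[[624.9,-17.6,150.3+z]])[0]-[300,190]+.5)*8;cv2.circle(im,tuple(int(v) for v in p),4,c,-1)
# bar line at z 142 yellowish small
for x in range(-45,51,19):
    P=np.array([622.5+x*.3,-16+x*.954,145.5]);p=(proj(f,P)[0]-[300,190]+.5)*8;cv2.circle(im,tuple(int(v) for v in p),3,(255,0,255),-1)
cv2.imwrite('pics/s3c.png',im)
```

```text
(no output)
```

View pics/s3c.png

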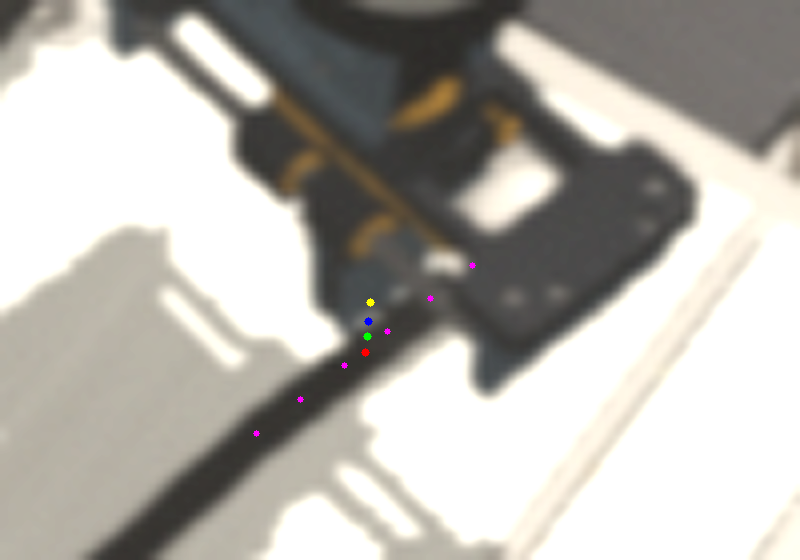

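Run:
```python
from h import *
for n,tcp,rpy,w,nm in(('wrist0',[223.57,529.14,177.22],[-180,0.1,67.09],91,'a'),('wrist2',[624.4,-17.6,129.1],[-180,0,-17.5],0.7,'b')):
    f=pickle.load(open(n+'.pkl','rb'));im=cv2.resize(f['image'][190:370,190:450,::-1],None,fx=3,fy=3,interpolation=2)
    im=cv2.convertScaleAbs(im,alpha=1.8,beta=15);Rt=R.from_euler('xyz',rpy,degrees=True)
    for z,c in((0,(0,0,255)),(-19,(0,255,0)),(-40,(255,0,0))):
      for s in(-1,1):
        q=[(proj(f,np.array(tcp)+Rt.apply([s*w/2,y,z]))[0]-[190,190]+.5)*3 for y in(-16,16)]
        cv2.line(im,*[tuple(int(v) for v in p) for p in q],c,1)
    cv2.imwrite(f'pics/f{nm}.png',im)
```

View pics/fa.png

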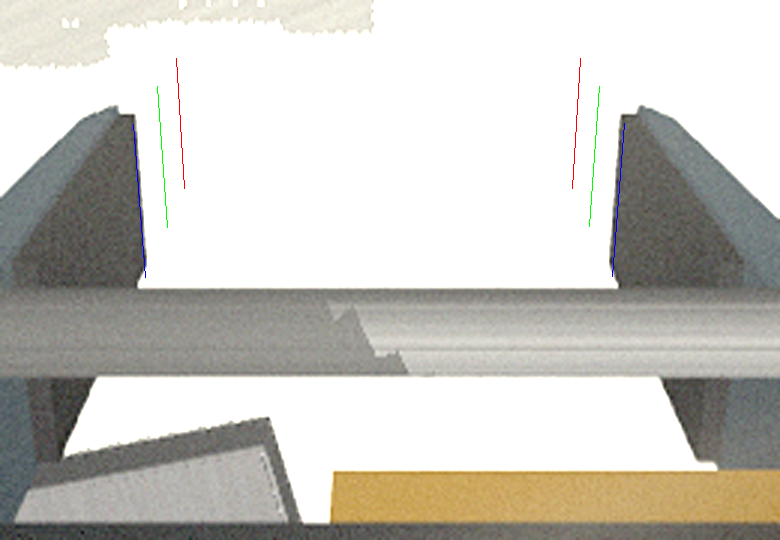

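View pics/fb.png

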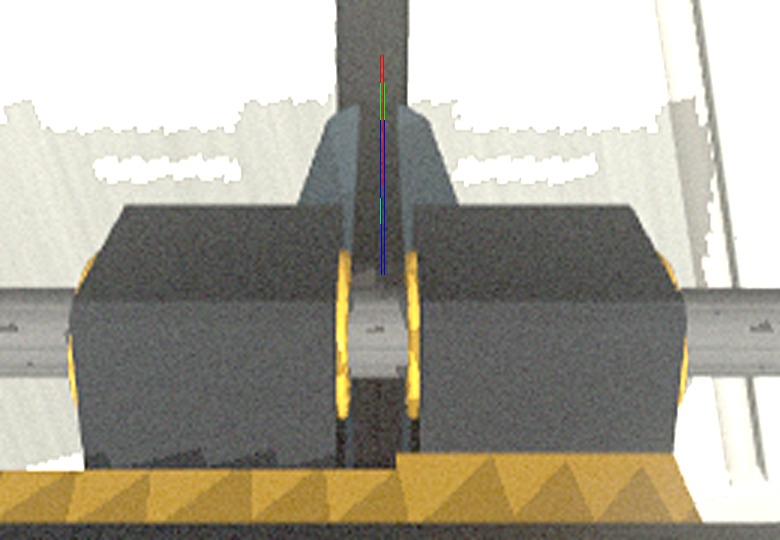

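The wrist overlay shows that the real fingertips end about 37 mm short of the reported TCP. The finger edges fit z≈-38 in the tool frame, and the scene view agrees. So the fingers closed above the bar. I reopen and go 37 mm lower than the reading suggests, checking the result by picture.

Request:
{"op": "drive_tool", "data": {
  "series": [
    [0.4, [-1, 0, 0], [0, 0, 0]],
    [0.4, [-1, 0, 0], [0, 0, 0]],
    [0.4, [-1, 0, 0], [0, 0, 0]],
    [0.4, [-1, 0, 0], [0, 0, 0]],
    [0.4, [-1, 0, 0], [0, 0, 0]]
  ]
}}

```text
time_s: 5.9
ee_pos: [623.3, -17.3, 148.9]
ee_rot: [-180.0, 0.0, -17.5]
force: [0.3, -0.6, 0.5]
gripper_width: 37.9
```

Request:
{"op": "drive_tool", "data": {
  "series": [
    [0.4, [0, 0, 10], [0, 0, 0]],
    [0.4, [0, 0, 25], [0, 0, 0]],
    [0.4, [0, 0, 38], [0, 0, 0]],
    [0.4, [0, 0, 45], [0, 0, 0]],
    [0.4, [0, 0, 47], [0, 0, 0]]
  ]
}}

```text
time_s: 6.4
ee_pos: [622.6, -17.3, 100.6]
ee_rot: [180.0, 0.1, -17.5]
force: [-0.4, -0.5, 0.4]
gripper_width: 54.9
```

```bash
python3 - <<'E'
from d import *
for n in ('wrist','scene'):
    f=env.grab_frame(n);pickle.dump(f,open(f'{n}4.pkl','wb'));im=f['image'][:,:,::-1]
    if n=='scene': im=cv2.convertScaleAbs(cv2.resize(im[180:280,290:400],None,fx=6,fy=6,interpolation=2),alpha=1.4)
    cv2.imwrite(f'pics/{n}4.png',im)
E
python3 d.py 622 -16 93 180 0 -17.5
```

```text
t 6.5 pos [623.4 -17.3 101.8] rot [180.    0.  -17.5] q [-2.7 25.7 89.4  0.  64.9 14.8] F [ 0.1 -0.6 -0.1] w 54.6
shift [-1.7 -0.9  8.8] 9.0 turn [0. 0. 0.] 0.0
```

View pics/wrist4.png

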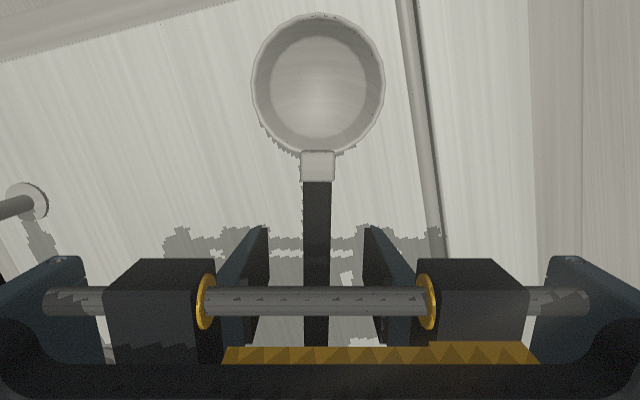

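View pics/scene4.png

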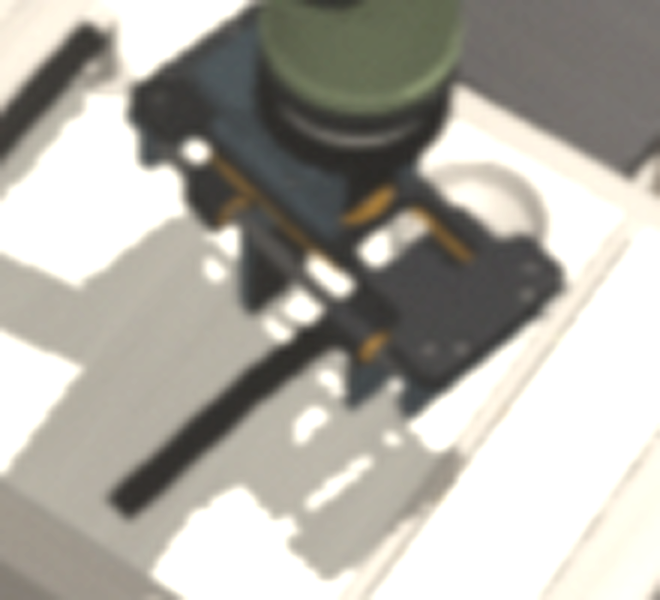

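Run:
```python
from h import *
f=pickle.load(open('scene4.pkl','rb'));Rt=R.from_euler('xyz',[180,0,-17.5],degrees=True);t=np.array([623.4,-17.3,101.8])
for z in(0,-30,-37,-44):
    print(z,[((proj(f,t+Rt.apply([x,y,z]))[0]-[290,180]+.5)*6).round().tolist() for x,y in((-27,16),(-38,16),(27,16),(38,16))])
```

```text
0 [[256.0, 360.0], [239.0, 343.0], [341.0, 441.0], [358.0, 458.0]]
-30 [[259.0, 325.0], [241.0, 308.0], [345.0, 407.0], [363.0, 425.0]]
-37 [[259.0, 316.0], [242.0, 300.0], [346.0, 399.0], [364.0, 416.0]]
-44 [[260.0, 308.0], [242.0, 291.0], [347.0, 391.0], [365.0, 408.0]]
```

Both views agree that the tips are about 37 mm above the reading, so they are now at z≈139. I go down 10 mm more and close.

Request:
{"op": "drive_tool", "data": {
  "series": [
    [0.4, [0, 0, 4], [0, 0, 0]],
    [0.4, [0, 0, 8], [0, 0, 0]],
    [0.4, [0, 0, 11], [0, 0, 0]],
    [0.4, [0, 0, 11], [0, 0, 0]],
    [0.8, [0, 0, 11], [0, 0, 0]]
  ]
}}

```text
time_s: 7.0
ee_pos: [623.4, -17.3, 91.0]
ee_rot: [-180.0, -0.0, -17.5]
force: [0.6, 0.5, -0.2]
gripper_width: 48.8
```

Request:
{"op": "drive_tool", "data": {
  "series": [
    [1.0, [0, 0, 0], [0, 0, 0]],
    [1.0, [0, 0, 0], [0, 0, 0]],
    [1.0, [0, 0, 0], [0, 0, 0]],
    [1.0, [0, 0, 0], [0, 0, 0]],
    [1.0, [0, 0, 0], [0, 0, 0]]
  ],
  "squeeze": 25
}}

```text
time_s: 7.5
ee_pos: [623.4, -17.3, 91.1]
ee_rot: [-180.0, -0.0, -17.5]
force: [0.4, -0.1, 0.5]
gripper_width: 14.9
```

Width 14.9 mm matches the bar. I wait for the grip to firm up, then lift slowly.

Request:
{"op": "drive_tool", "data": {
  "series": [
    [1.0, [0, 0, 0], [0, 0, 0]],
    [1.0, [0, 0, 0], [0, 0, 0]],
    [1.0, [0, 0, -3], [0, 0, 0]],
    [1.0, [0, 0, -8], [0, 0, 0]],
    [1.0, [0, 0, -15], [0, 0, 0]]
  ]
}}

```text
time_s: 8.0
ee_pos: [623.1, -17.3, 106.1]
ee_rot: [180.0, 0.0, -17.5]
force: [-0.8, 0.3, -0.8]
gripper_width: 14.5
```

Request:
{"op": "drive_tool", "data": {
  "series": [
    [1.0, [0, 0, -10], [0, 0, 0]],
    [1.0, [0, 0, -22], [0, 0, 0]],
    [1.0, [0, 0, -36], [0, 0, 0]],
    [1.0, [0, 0, -50], [0, 0, 0]],
    [1.0, [0, 0, -60], [0, 0, 0]]
  ]
}}

```text
time_s: 8.5
ee_pos: [624.0, -17.4, 168.1]
ee_rot: [-180.0, -0.1, -17.5]
force: [0.0, 0.0, -1.4]
gripper_width: 14.6
```

```bash
python3 - <<'E'
from d import *
for n in ('wrist','scene'):
    f=env.grab_frame(n);pickle.dump(f,open(f'{n}5.pkl','wb'));im=f['image'][:,:,::-1]
    if n=='scene': im=cv2.resize(im[110:330,230:450],None,fx=2.7,fy=2.7,interpolation=2)
    cv2.imwrite(f'pics/{n}5.png',im)
E
python3 d.py 537.5 294 200 180 0 80.1
```

```text
t 8.6 pos [624.6 -17.4 168.4] rot [-179.9   -0.2  -17.5] q [-2.7 23.  83.8  0.  72.9 14.8] F [ 0.2 -0.4 -1. ] w 14.8
shift [-176.5 -270.9  -32. ] 325.0 turn [ 0.003 -0.004 -1.703] 97.6
```

View pics/wrist5.png

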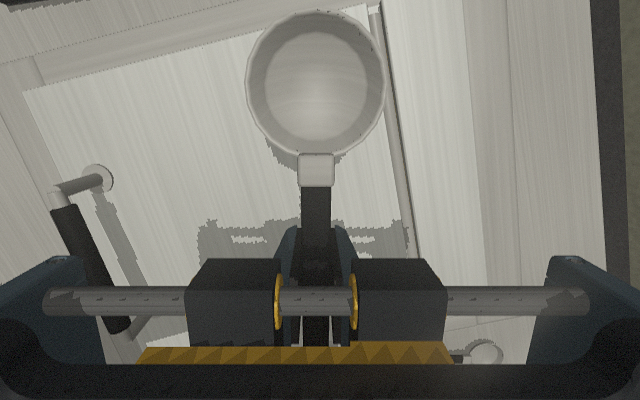

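View pics/scene5.png

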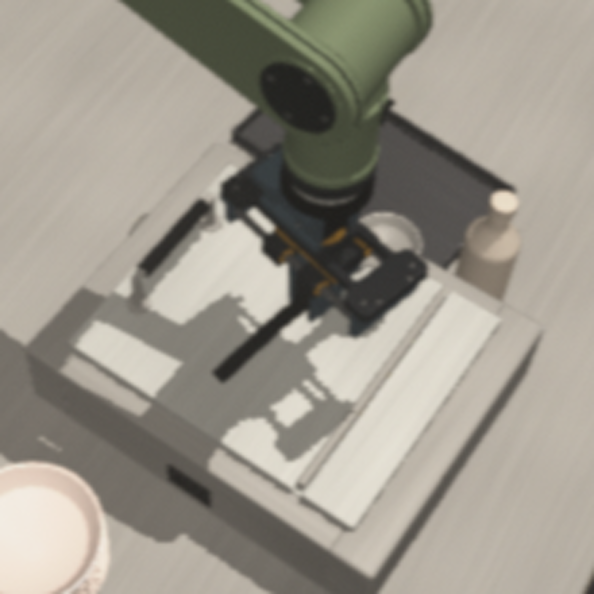

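The spoon is held level and the wrist view shows the bowl clear of the cover. I carry it to the tray.

Request:
{"op": "drive_tool", "data": {
  "series": [
    [1.0, [-4, -6, -14], [0, 0, -0.06]],
    [1.0, [-14, -21, -28], [0, 0, -0.17]],
    [1.0, [-28, -43, -32], [0, 0, -0.29]],
    [1.0, [-43, -66, -32], [0, 0, -0.42]],
    [1.0, [-58, -89, -32], [0, 0, -0.55]]
  ]
}}

```text
time_s: 9.1
ee_pos: [594.2, 85.8, 197.8]
ee_rot: [-180.0, 0.0, 14.3]
force: [-0.5, -0.6, -1.1]
gripper_width: 14.7
```

```bash
python3 d.py 537.5 294 200 180 0 80.1
```

```text
t 9.1 pos [594.2  85.8 197.8] rot [-180.     0.    14.3] q [ 7.1 20.  84.2  0.  75.8 -7.2] F [-0.5 -0.6 -1.1] w 14.7
shift [  -3.5 -215.8   -2.2] 216.0 turn [-0.     0.    -1.148] 65.8
```

Request:
{"op": "drive_tool", "data": {
  "series": [
    [1.0, [0, -26, -2], [0, 0, -0.13]],
    [1.0, [-1, -54, -2], [0, 0, -0.27]],
    [1.0, [-1, -82, -2], [0, 0, -0.41]],
    [1.0, [-2, -110, -2], [0, 0, -0.55]],
    [1.0, [-2, -138, -2], [0, 0, -0.68]]
  ]
}}

```text
time_s: 9.6
ee_pos: [558.6, 219.3, 199.5]
ee_rot: [-180.0, 0.0, 53.3]
force: [0.2, -0.4, -1.2]
gripper_width: 14.6
```

```bash
python3 d.py 537.5 294 200 180 0 80.1
```

```text
t 9.6 pos [558.6 219.3 199.5] rot [-180.     0.    53.3] q [ 20.3  19.9  84.1   0.   76.  -33. ] F [ 0.2 -0.4 -1.2] w 14.6
shift [ 47.3 -61.5  -0.5] 78.0 turn [-0.001  0.001 -0.468] 26.8
```

Request:
{"op": "drive_tool", "data": {
  "series": [
    [1.0, [15, -20, 0], [0, 0, -0.14]],
    [1.0, [30, -39, 0], [0, 0, -0.27]],
    [1.0, [42, -54, 0], [0, 0, -0.39]],
    [1.0, [47, -61, 0], [0, 0, -0.465]],
    [1.0, [47, -61, 0], [0, 0, -0.468]]
  ]
}}

```text
time_s: 10.1
ee_pos: [538.2, 293.7, 199.4]
ee_rot: [-179.9, 0.0, 79.9]
force: [0.2, 0.1, -1.4]
gripper_width: 14.9
```

Request:
{"op": "drive_tool", "data": {
  "series": [
    [1.0, [0, 0, 0], [0, 0, 0]],
    [1.0, [0, 0, 15], [0, 0, 0]],
    [1.0, [0, 0, 40], [0, 0, 0]],
    [1.0, [0, 0, 70], [0, 0, 0]],
    [1.0, [0, 0, 80], [0, 0, 0]]
  ]
}}

```text
time_s: 10.6
ee_pos: [537.3, 290.7, 117.0]
ee_rot: [-179.7, 0.2, 79.7]
force: [-0.9, -0.3, -0.2]
gripper_width: 14.5
```

```bash
python3 - <<'E'
from d import *
for n in ('top','scene','wrist'):
    f=env.grab_frame(n);pickle.dump(f,open(f'{n}6.pkl','wb'));im=f['image'][:,:,::-1]
    if n=='scene': im=cv2.resize(im[80:280,280:480],None,fx=3,fy=3,interpolation=2)
    if n=='top': im=cv2.convertScaleAbs(cv2.resize(im[100:270,140:340],None,fx=3,fy=3,interpolation=2),alpha=1.7)
    cv2.imwrite(f'pics/{n}6.png',im)
E
python3 d.py 537.5 294 -26 180 0 80.1
```

```text
t 10.75 pos [539.2 292.2 120.2] rot [-180.     0.    79.7] q [ 27.4  24.   89.5  -0.   66.6 -52.4] F [ 0.3 -0.2 -0.1] w 14.9
shift [  1.5  -2.  146.2] 146.0 turn [-0.     0.    -0.006] 0.4
```

View pics/wrist6.png

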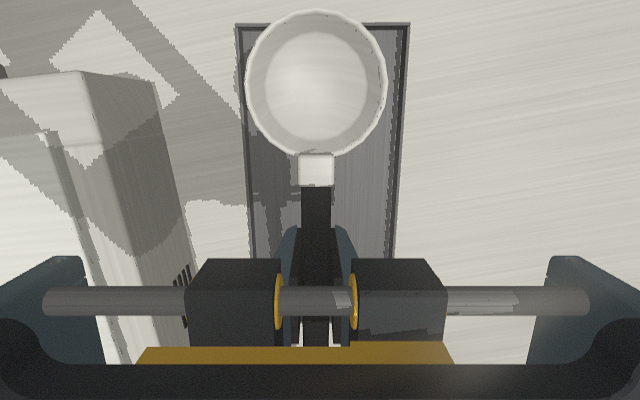

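View pics/scene6.png

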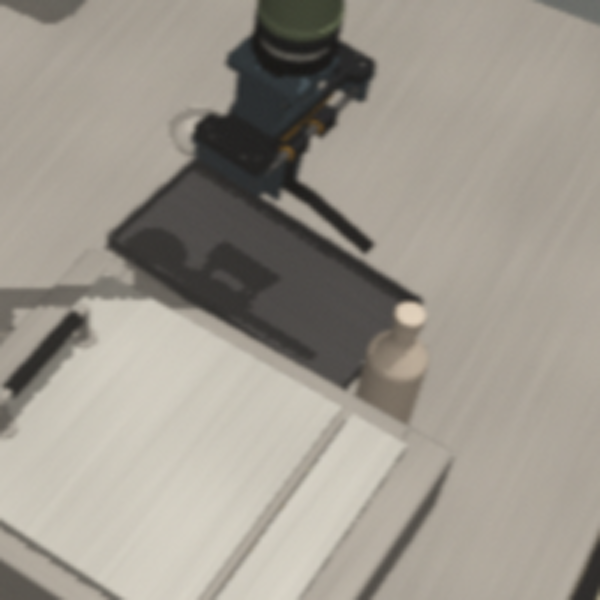

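View pics/top6.png

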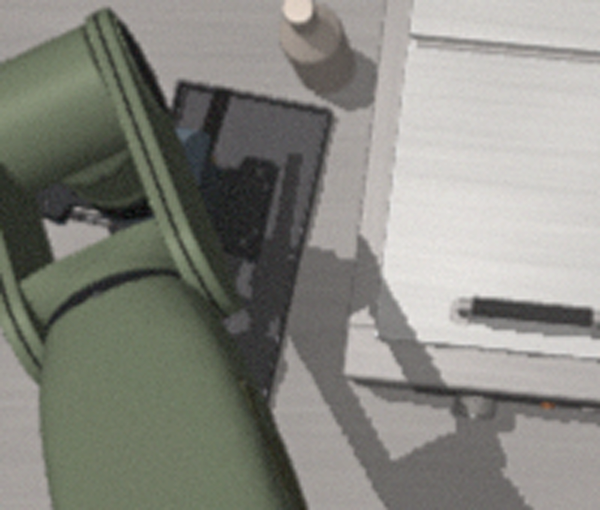

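Wrist view: the tray lies centred under the spoon and parallel to it, with tray edges at columns 240 and 405 and the spoon at 317. I lower it.

Request:
{"op": "drive_tool", "data": {
  "series": [
    [1.0, [1, -1, 20], [0, 0, 0]],
    [1.0, [1, -1, 50], [0, 0, 0]],
    [1.0, [1, -1, 80], [0, 0, 0]],
    [1.0, [1, -1, 105], [0, 0, 0]],
    [1.0, [1, -1, 120], [0, 0, 0]]
  ]
}}

```text
time_s: 11.25
ee_pos: [538.7, 293.9, -0.1]
ee_rot: [180.0, -0.0, 79.8]
force: [-0.1, -0.5, -1.0]
gripper_width: 14.8
```

Request:
{"op": "drive_tool", "data": {
  "series": [
    [1.0, [0, 0, 5], [0, 0, 0]],
    [1.0, [0, 0, 9], [0, 0, 0]],
    [1.0, [0, 0, 12], [0, 0, 0]],
    [1.0, [0, 0, 15], [0, 0, 0]],
    [1.0, [0, 0, 18], [0, 0, 0]]
  ]
}}

```text
time_s: 11.75
ee_pos: [538.7, 294.1, -17.3]
ee_rot: [179.9, -0.1, 79.8]
force: [-0.3, 0.2, -1.4]
gripper_width: 14.9
```

```bash
python3 d.py 537.5 294 -28 180 0 80.1
```

```text
t 11.75 pos [538.7 294.1 -17.3] rot [ 1.799e+02 -1.000e-01  7.980e+01] q [ 27.6  31.8  98.6   0.   49.6 -52.3] F [-0.3  0.2 -1.4] w 14.9
shift [-0.3 -1.2 10.7] 11.0 turn [ 0.001 -0.001 -0.005] 0.3
```

Request:
{"op": "drive_tool", "data": {
  "series": [
    [1.0, [0, 0, 2], [0, 0, 0]],
    [1.0, [0, 0, 4], [0, 0, 0]],
    [1.0, [0, 0, 6], [0, 0, 0]],
    [1.0, [0, 0, 8], [0, 0, 0]],
    [1.0, [0, 0, 9], [0, 0, 0]]
  ]
}}

```text
time_s: 12.25
ee_pos: [538.0, 293.8, -27.2]
ee_rot: [-180.0, 0.0, 79.8]
force: [0.0, -0.6, -0.4]
gripper_width: 14.6
```

Request:
{"op": "drive_tool", "data": {
  "series": [
    [1.0, [0, 0, 0.5], [0, 0, 0]],
    [1.0, [0, 0, 1], [0, 0, 0]],
    [1.0, [0, 0, 1.5], [0, 0, 0]],
    [1.0, [0, 0, 2], [0, 0, 0]],
    [1.0, [0, 0, 2], [0, 0, 0]]
  ]
}}

```text
time_s: 12.75
ee_pos: [538.2, 293.8, -28.0]
ee_rot: [180.0, -0.0, 79.8]
force: [-1.9, -1.6, 5.1]
gripper_width: 14.6
```

Contact, about 5 N upward. I release partway.

Request:
{"op": "drive_tool", "data": {
  "series": [
    [0.8, [0, 0, 0], [0, 0, 0]],
    [0.7, [0, 0, 0], [0, 0, 0]],
    [0.6, [0, 0, 0], [0, 0, 0]],
    [0.5, [0, 0, 0], [0, 0, 0]],
    [0.5, [0, 0, 0], [0, 0, 0]]
  ]
}}

```text
time_s: 13.25
ee_pos: [538.1, 293.8, -29.1]
ee_rot: [-180.0, 0.0, 79.8]
force: [0.5, -0.5, 0.8]
gripper_width: 45.3
```

Request:
{"op": "drive_tool", "data": {
  "series": [
    [0.5, [0, 0, 0], [0, 0, 0]],
    [0.5, [0, 0, -5], [0, 0, 0]],
    [0.5, [0, 0, -20], [0, 0, 0]],
    [0.5, [0, 0, -45], [0, 0, 0]],
    [0.5, [0, 0, -80], [0, 0, 0]]
  ]
}}

```text
time_s: 13.75
ee_pos: [536.9, 293.2, 50.7]
ee_rot: [-179.8, 0.1, 79.8]
force: [-0.2, 0.4, -0.4]
gripper_width: 45.5
```

```bash
python3 - <<'E'
from d import *
for n in ('scene','wrist'):
    f=env.grab_frame(n);pickle.dump(f,open(f'{n}7.pkl','wb'));im=f['image'][:,:,::-1]
    if n=='scene': im=cv2.resize(im[80:280,280:480],None,fx=3,fy=3,interpolation=2)
    cv2.imwrite(f'pics/{n}7.png',im)
E
python3 d.py 537.5 294 150 180 0 80.1
```

```text
t 13.85 pos [541.5 295.6  56.3] rot [179.5  -0.4  79.8] q [ 27.6  27.2  94.2   0.   58.  -52.3] F [0.  0.9 0.7] w 45.6
shift [ -1.7  -2.9 -93.7] 94.0 turn [ 0.008 -0.006 -0.005] 0.7
```

View pics/wrist7.png

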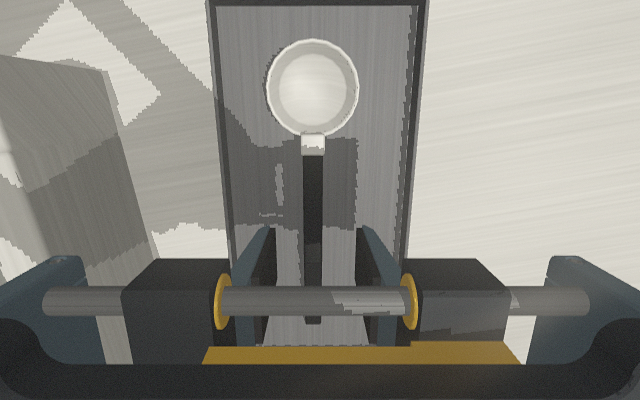

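View pics/scene7.png

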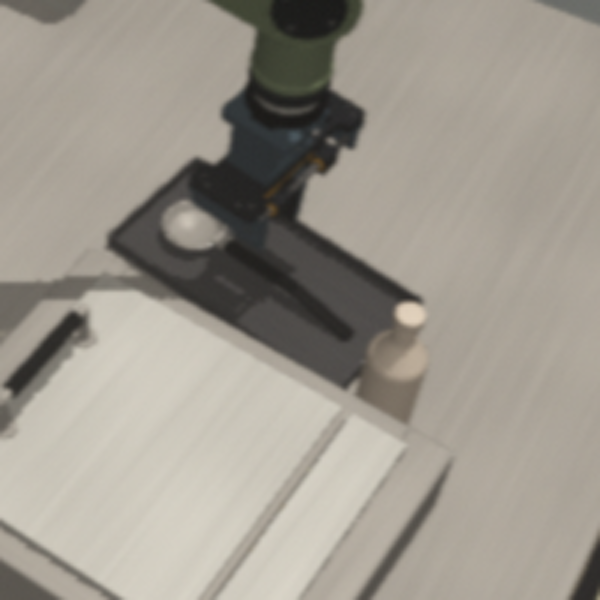

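The spoon lies flat in the middle of the tray, its bowl at (313,87) in the wrist view. For the cover I first check arm reachability for a tilted tool, with a quick kinematic fit on the logged poses.

Run:
```python
import json,numpy as np
from scipy.optimize import least_squares
L=[json.loads(l) for l in open('log.jsonl')]
q=np.radians([l[0] for l in L]);p=np.array([l[1] for l in L])
r=np.hypot(p[:,0],p[:,1]);z=p[:,2]
# tool down: unknown L1,L2,a,hz
def f(v):
    L1,L2,a,h,o=v
    t=q[:,1]+q[:,2]
    return np.r_[a+L1*np.sin(q[:,1])+L2*np.sin(t)+o*np.cos(t)-r,h+L1*np.cos(q[:,1])+L2*np.cos(t)-o*np.sin(t)-z]
s=least_squares(f,[350,350,50,100,0]);print(s.x.round(1),np.abs(s.fun).max().round(2))
s=least_squares(lambda v:f([*v,0]),[350,350,50,100]);print(s.x.round(1),np.abs(s.fun).max().round(2))
```

```text
[ 590.5  415.8    0.9 -233.3   22.1] 2.99
[ 561.9  415.8    4.2 -227.5] 4.78
```

Request:
{"op": "drive_tool", "data": {
  "series": [
    [0.5, [0, 0, -40], [0, 0, 0]],
    [0.5, [0, 0, -85], [0, 0, 0]],
    [0.5, [0, 0, -130], [0, 0, 0]],
    [0.5, [0, 0, -165], [0, 0, 0]],
    [0.5, [0, 0, -165], [0, 0, 0]]
  ]
}}

```text
time_s: 14.35
ee_pos: [540.7, 295.2, 221.9]
ee_rot: [179.5, -0.4, 79.8]
force: [0.1, 1.1, -0.2]
gripper_width: 45.5
```

```bash
python3 d.py 442.4 1.4 199.8 180 -30 -4.1
```

```text
t 14.35 pos [540.7 295.2 221.9] rot [179.5  -0.4  79.8] q [ 27.6  20.4  80.2   0.   78.8 -52.3] F [ 0.1  1.1 -0.2] w 45.5
shift [-306.7  -45.    19.6] 311.0 turn [-0.38   0.414  1.428] 87.9
```

Request:
{"op": "drive_tool", "data": {
  "series": [
    [0.5, [-30, -5, 0], [0, 0, 0.14]],
    [0.5, [-70, -10, 0], [0, 0, 0.28]],
    [0.5, [-110, -16, 0], [0, 0, 0.42]],
    [0.5, [-150, -22, 0], [0, 0, 0.56]],
    [0.5, [-190, -28, 0], [0, 0, 0.7]]
  ]
}}

```text
time_s: 14.85
ee_pos: [475.5, 110.3, 214.7]
ee_rot: [-180.0, 0.1, 39.4]
force: [0.5, 0.2, -0.2]
gripper_width: 45.3
```

```bash
python3 d.py 442.4 1.4 199.8 180 -30 -4.1
```

```text
t 14.85 pos [475.5 110.3 214.7] rot [-1.80e+02  1.00e-01  3.94e+01] q [ 11.7   9.2  96.7  -0.   74.3 -27.7] F [ 0.5  0.2 -0.2] w 45.3
shift [-94.7  63.1  15.1] 115.0 turn [-0.199  0.5    0.742] 52.5
```

Request:
{"op": "drive_tool", "data": {
  "series": [
    [0.5, [-18, 12, -3], [-0.02, 0.05, 0.12]],
    [0.5, [-36, 24, -5], [-0.05, 0.11, 0.25]],
    [0.5, [-54, 36, -5], [-0.09, 0.2, 0.37]],
    [0.5, [-70, 47, -5], [-0.12, 0.3, 0.49]],
    [0.5, [-84, 56, -5], [-0.15, 0.38, 0.6]]
  ]
}}

```text
time_s: 15.35
ee_pos: [446.9, 13.8, 220.0]
ee_rot: [178.3, -23.0, 5.0]
force: [-0.2, 0.6, -0.6]
gripper_width: 46.2
```

```bash
python3 d.py 442.4 1.4 199.8 180 -30 -4.1
```

```text
t 15.35 pos [446.9  13.8 220. ] rot [178.3 -23.    5. ] q [ 1.000e-01 -8.000e+00  1.177e+02  3.000e-01  4.720e+01 -4.700e+00] F [-0.2  0.6 -0.6] w 46.2
shift [-13.   11.4  16.8] 24.0 turn [-0.041  0.12   0.144] 11.0
```

Request:
{"op": "drive_tool", "data": {
  "series": [
    [0.5, [-7, 6, 8], [-0.02, 0.06, 0.07]],
    [0.5, [-13, 11, 14], [-0.041, 0.12, 0.144]],
    [0.5, [-13, 11.4, 17], [-0.041, 0.12, 0.144]],
    [0.5, [-13, 11.4, 17], [-0.041, 0.12, 0.144]],
    [0.5, [-13, 11.4, 17], [-0.041, 0.12, 0.144]]
  ]
}}

```text
time_s: 15.85
ee_pos: [445.1, 2.8, 201.4]
ee_rot: [179.9, -29.9, -3.6]
force: [-0.1, -0.5, 0.4]
gripper_width: 45.6
```

```bash
python3 - <<'E'
from d import *
for n in ('scene','wrist'):
    f=env.grab_frame(n);pickle.dump(f,open(f'{n}8.pkl','wb'));im=f['image'][:,:,::-1]
    if n=='scene': im=cv2.resize(im[100:300,220:440],None,fx=3,fy=3,interpolation=2)
    cv2.imwrite(f'pics/{n}8.png',im)
f=pickle.load(open('wrist8.pkl','rb'))
print(proj(f,[[461.8+.0715*50,-.2+49.9,166],[461.8-.0715*50,-.2-49.9,166]]))
E
python3 d.py 487.2 -1.8 121.8 180 -30 -4.1
```

```text
[[312.38081738 152.16113141]
 [312.13979412 270.09506322]]
t 15.95 pos [445.1   2.8 201.5] rot [179.9 -29.9  -3.7] q [  0.8 -10.4 125.4  -4.   35.2   7.1] F [-0.   0.4 -0.3] w 45.3
shift [-3.1  1.7 90.1] 90.0 turn [-0.002  0.001  0.007] 0.4
```

View pics/wrist8.png

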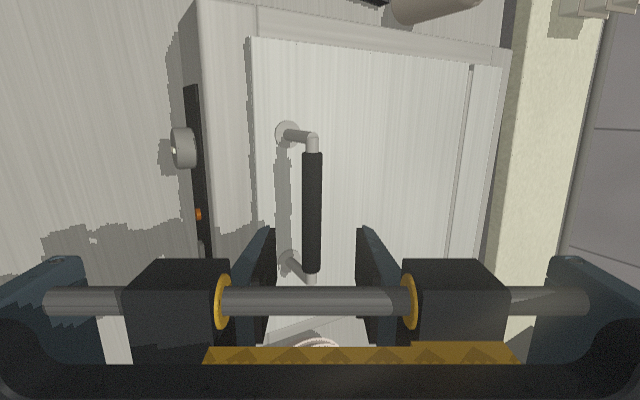

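View pics/scene8.png

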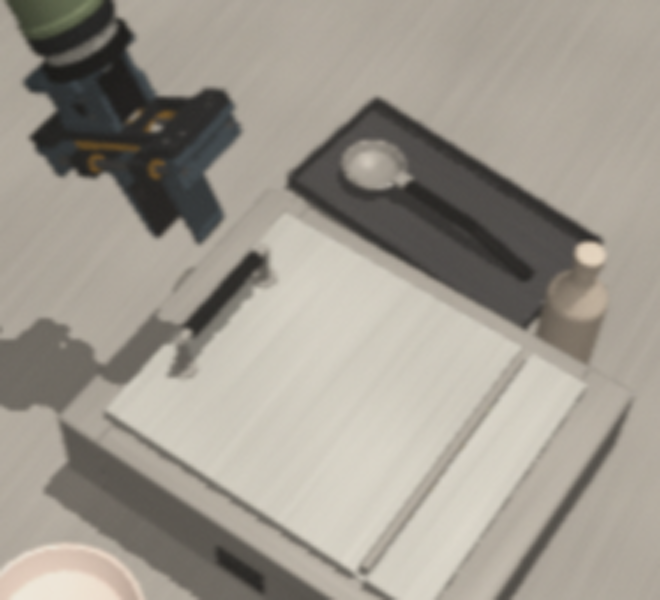

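The grip appears at (312,152)–(311,272) in the wrist view, exactly where predicted. The spoon lies well inside the tray, at (370,160)–(530,275) in the crop. I approach the grip.

Request:
{"op": "drive_tool", "data": {
  "series": [
    [0.5, [-3, 2, 20], [0, 0, 0]],
    [0.5, [-3, 2, 45], [0, 0, 0]],
    [0.5, [-3, 2, 65], [0, 0, 0]],
    [0.5, [-3, 2, 75], [0, 0, 0]],
    [0.5, [-3, 2, 75], [0, 0, 0]]
  ]
}}

```text
time_s: 16.45
ee_pos: [478.6, -1.7, 133.1]
ee_rot: [179.9, -29.8, -3.7]
force: [-1.1, 0.4, -0.7]
gripper_width: 45.4
```

```bash
python3 - <<'E'
from d import *
f=env.grab_frame('wrist');pickle.dump(f,open('wrist9.pkl','wb'));cv2.imwrite('pics/wrist9.png',f['image'][:,:,::-1])
print(proj(f,[[461.8+.0715*50,-.2+49.9,166],[461.8-.0715*50,-.2-49.9,166]]))
E
python3 d.py 487.2 -1.8 121.8 180 -30 -4.1
```

```text
[[320.19087545 167.12516853]
 [318.83496216 326.11870487]]
t 16.5 pos [478.7  -1.7 134. ] rot [179.9 -29.8  -3.7] q [-1.000e-01 -1.900e+00  1.297e+02 -4.800e+00  2.250e+01  7.600e+00] F [ 0.2 -0.6 -0.2] w 45.5
shift [ 1.3 -0.5 14.8] 15.0 turn [-0.002  0.003  0.006] 0.4
```

View pics/wrist9.png

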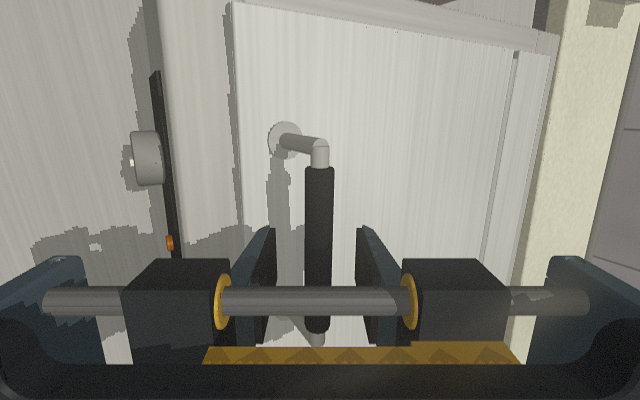

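Request:
{"op": "drive_tool", "data": {
  "series": [
    [0.5, [1, 0, 6], [0, 0, 0]],
    [0.5, [1, 0, 12], [0, 0, 0]],
    [0.5, [1, 0, 15], [0, 0, 0]],
    [0.5, [1, 0, 15], [0, 0, 0]],
    [0.7, [1, 0, 15], [0, 0, 0]]
  ],
  "squeeze": 30
}}

```text
time_s: 17.0
ee_pos: [486.6, -2.3, 121.7]
ee_rot: [179.9, -29.9, -3.7]
force: [0.5, -0.5, -0.3]
gripper_width: 40.1
```

Request:
{"op": "drive_tool", "data": {
  "series": [
    [0.8, [0, 0, 0], [0, 0, 0]],
    [0.9, [0, 0, 0], [0, 0, 0]],
    [1.0, [0, 0, 0], [0, 0, 0]],
    [1.0, [0, 0, 0], [0, 0, 0]],
    [1.0, [0, 0, 0], [0, 0, 0]]
  ]
}}

```text
time_s: 17.5
ee_pos: [486.8, -2.3, 121.9]
ee_rot: [180.0, -29.9, -3.8]
force: [-1.4, 0.0, 1.1]
gripper_width: 15.6
```

Request:
{"op": "drive_tool", "data": {
  "series": [
    [1.0, [0, 0, 0], [0, 0, 0]],
    [1.0, [0, 0, 0], [0, 0, 0]],
    [1.0, [0, 0, 0], [0, 0, 0]],
    [1.0, [0, 0, 0], [0, 0, 0]],
    [1.0, [0, 0, 0], [0, 0, 0]]
  ]
}}

```text
time_s: 18.0
ee_pos: [486.8, -2.3, 121.8]
ee_rot: [179.9, -29.9, -3.7]
force: [-1.5, -0.0, 3.5]
gripper_width: 15.4
```

```bash
python3 d.py 487.2 -1.8 121.8 180 -30 -4.1
```

```text
t 18.0 pos [486.8  -2.3 121.8] rot [179.9 -29.9  -3.7] q [-2.000e-01 -1.000e-01  1.302e+02 -5.300e+00  2.000e+01  7.900e+00] F [-1.5 -0.   3.5] w 15.4
shift [ 0.3 -0.5  0.2] 1.0 turn [-0.002  0.001  0.006] 0.4
```

The reading is 15.4 mm on the 16 mm grip, so the handle is held. I compute the arc about the hinge in tool axes. Since the tool turns with the cover, each call uses the same rows.

Run:
```python
import numpy as np
X,Z=-209.9,3.8;f=np.radians(30)
for d in range(1,12):
    t=np.radians(d);u=np.array([X*np.cos(t)+Z*np.sin(t)-X,-X*np.sin(t)+Z*np.cos(t)-Z])
    print(d,np.round([np.cos(f)*u[0]+np.sin(f)*u[1],np.sin(f)*u[0]-np.cos(f)*u[1]],1),round(-t,4))
```

```text
1 [ 1.9 -3.1] -0.0175
2 [ 3.9 -6.2] -0.0349
3 [ 5.9 -9.3] -0.0524
4 [  8.  -12.3] -0.0698
5 [ 10.1 -15.3] -0.0873
6 [ 12.3 -18.2] -0.1047
7 [ 14.5 -21.1] -0.1222
8 [ 16.8 -24. ] -0.1396
9 [ 19.1 -26.8] -0.1571
10 [ 21.5 -29.6] -0.1745
11 [ 24.  -32.3] -0.192
```

Request:
{"op": "drive_tool", "data": {
  "series": [
    [1.0, [1.9, 0, -3.1], [0, -0.0175, 0]],
    [1.0, [3.9, 0, -6.2], [0, -0.0349, 0]],
    [1.0, [5.9, 0, -9.3], [0, -0.0524, 0]],
    [1.0, [8.0, 0, -12.3], [0, -0.0698, 0]],
    [1.0, [10.1, 0, -15.3], [0, -0.0873, 0]]
  ]
}}

```text
time_s: 18.5
ee_pos: [487.4, -2.4, 138.9]
ee_rot: [179.9, -24.7, -3.7]
force: [3.8, -0.9, -5.9]
gripper_width: 15.2
```

Request:
{"op": "drive_tool", "data": {
  "series": [
    [1.0, [1.9, 0, -3.1], [0, -0.0175, 0]],
    [1.0, [3.9, 0, -6.2], [0, -0.0349, 0]],
    [1.0, [5.9, 0, -9.3], [0, -0.0524, 0]],
    [1.0, [8.0, 0, -12.3], [0, -0.0698, 0]],
    [1.0, [10.1, 0, -15.3], [0, -0.0873, 0]]
  ]
}}

```text
time_s: 19.0
ee_pos: [489.8, -2.6, 156.7]
ee_rot: [179.9, -19.7, -3.7]
force: [4.4, -0.2, -6.6]
gripper_width: 15.4
```

```bash
python3 - <<'E'
from d import *
for n in ('scene','wrist'):
    f=env.grab_frame(n);pickle.dump(f,open(f'{n}10.pkl','wb'));im=f['image'][:,:,::-1]
    if n=='scene': im=cv2.resize(im[100:300,220:440],None,fx=3,fy=3,interpolation=2)
    cv2.imwrite(f'pics/{n}10.png',im)
E
python3 d.py 487.2 -1.8 121.8 180 -20 -4.1
```

```text
t 19.1 pos [489.9  -2.7 157. ] rot [179.9 -19.7  -3.7] q [ -0.9   1.2 117.9  -1.6  41.1   3.9] F [ 1.4 -1.2 -5.6] w 15.2
shift [-14.5  -0.7  32.1] 35.0 turn [-0.001  0.005  0.006] 0.4
```

View pics/scene10.png

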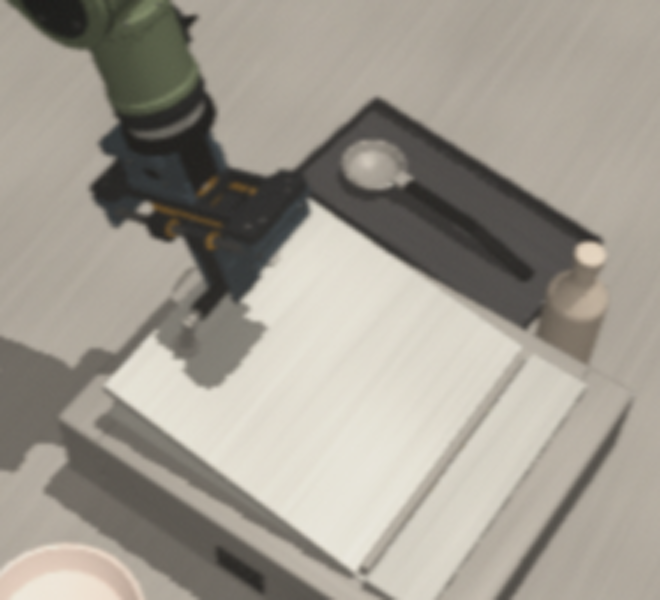

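View pics/wrist10.png

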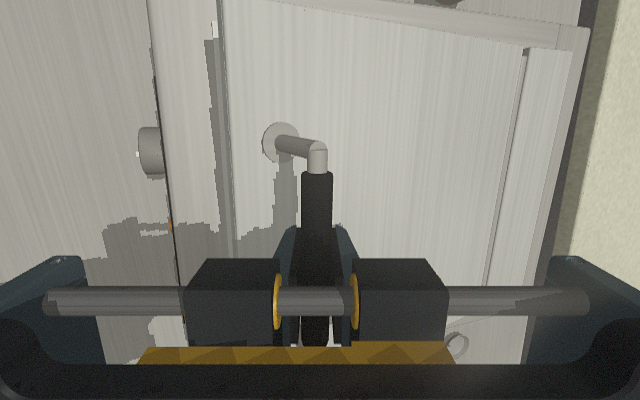

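The cover is opening at about 10°, the grip is firm, and about 6 N is carried. I continue.

Request:
{"op": "drive_tool", "data": {
  "series": [
    [1.0, [3.9, 0, -6.2], [0, -0.0349, 0]],
    [1.0, [8.0, 0, -12.3], [0, -0.0698, 0]],
    [1.0, [12.3, 0, -18.2], [0, -0.1047, 0]],
    [1.0, [16.8, 0, -24.0], [0, -0.1396, 0]],
    [1.0, [21.5, 0, -29.6], [0, -0.1745, 0]]
  ]
}}

```text
time_s: 19.6
ee_pos: [499.3, -3.5, 191.6]
ee_rot: [179.9, -9.6, -3.7]
force: [1.1, -1.6, -7.0]
gripper_width: 15.4
```

Request:
{"op": "drive_tool", "data": {
  "series": [
    [1.0, [3.9, 0, -6.2], [0, -0.0349, 0]],
    [1.0, [8.0, 0, -12.3], [0, -0.0698, 0]],
    [1.0, [12.3, 0, -18.2], [0, -0.1047, 0]],
    [1.0, [16.8, 0, -24.0], [0, -0.1396, 0]],
    [1.0, [21.5, 0, -29.6], [0, -0.1745, 0]]
  ]
}}

```text
time_s: 20.1
ee_pos: [514.9, -4.9, 224.6]
ee_rot: [179.8, 0.5, -3.8]
force: [-2.6, -2.3, -4.3]
gripper_width: 15.6
```

```bash
python3 d.py 487.2 -1.8 121.8 180 0 -4.1
python3 - <<'E'
from d import *
f=env.grab_frame('scene');im=cv2.resize(f['image'][60:300,220:440,::-1],None,fx=2.5,fy=2.5,interpolation=2);cv2.imwrite('pics/scene11.png',im)
E
```

```text
t 20.1 pos [514.9  -4.9 224.6] rot [179.8   0.5  -3.8] q [-1.7 11.6 92.2 -0.2 76.7  2.1] F [-2.6 -2.3 -4.3] w 15.6
shift [-27.   -1.6 103. ] 107.0 turn [0.003 0.008 0.006] 0.6
```

View pics/scene11.png

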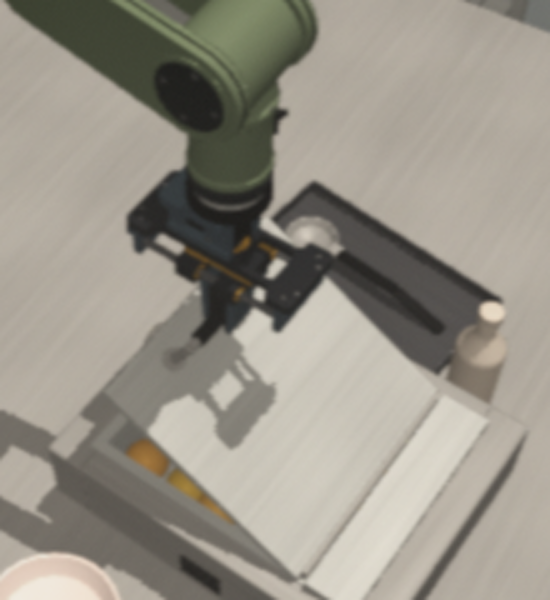

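Request:
{"op": "drive_tool", "data": {
  "series": [
    [1.0, [3.9, 0, -6.2], [0, -0.0349, 0]],
    [1.0, [8.0, 0, -12.3], [0, -0.0698, 0]],
    [1.0, [12.3, 0, -18.2], [0, -0.1047, 0]],
    [1.0, [16.8, 0, -24.0], [0, -0.1396, 0]],
    [1.0, [21.5, 0, -29.6], [0, -0.1745, 0]]
  ]
}}

```text
time_s: 20.65
ee_pos: [536.4, -6.7, 254.8]
ee_rot: [179.8, 10.4, -3.8]
force: [-3.4, -2.7, -2.0]
gripper_width: 15.5
```

Request:
{"op": "drive_tool", "data": {
  "series": [
    [1.0, [3.9, 0, -6.2], [0, -0.0349, 0]],
    [1.0, [8.0, 0, -12.3], [0, -0.0698, 0]],
    [1.0, [12.3, 0, -18.2], [0, -0.1047, 0]],
    [1.0, [15.6, 0, -22.5], [0, -0.1309, 0]],
    [1.0, [15.6, 0, -22.5], [0, -0.1309, 0]]
  ]
}}

```text
time_s: 21.15
ee_pos: [556.1, -8.3, 274.8]
ee_rot: [179.7, 17.9, -3.9]
force: [-4.4, -4.1, 1.4]
gripper_width: 15.2
```

Run:
```python
from d import *
s=env.state();p=s['ee_pos'];print(p,s['ee_rot'],s['force'],s['qpos'].round(1),s['gripper_width'])
X=(p[0]-696.2)*.9974+(p[1]+17.2)*-.0715;Z=p[2]-118;print('angle',np.degrees(np.arctan2(Z,-X))-1.04,np.hypot(X,Z))
for n in('scene','wrist','top'):
    f=env.grab_frame(n);pickle.dump(f,open(n+'12.pkl','wb'));im=f['image'][:,:,::-1]
    if n=='scene':im=cv2.resize(im[60:300,220:440],None,fx=2.5,fy=2.5,interpolation=2)
    cv2.imwrite(f'pics/{n}12.png',im)
```

```text
[556.13889766  -8.3164864  274.79128454] [179.72575689  17.9268608   -3.86701762] [-4.35014312 -4.1431292   1.41742701] [ -2.2  25.5  67.3   0.2 105.1   1.6] 15.166534498696302
angle 47.13066286935897 210.42007823277962
```

View pics/scene12.png

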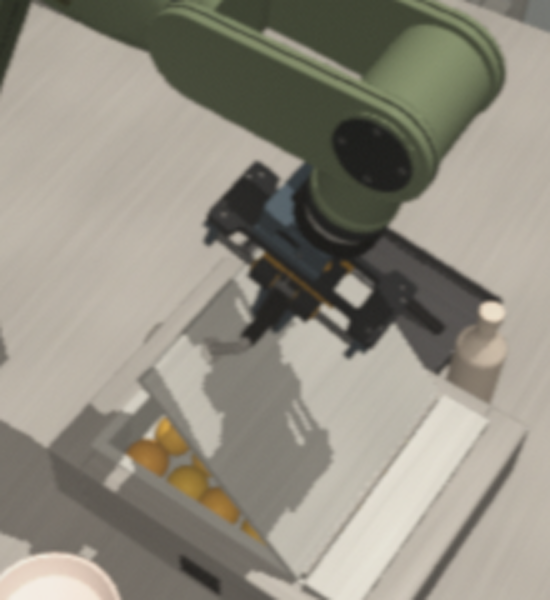

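View pics/wrist12.png

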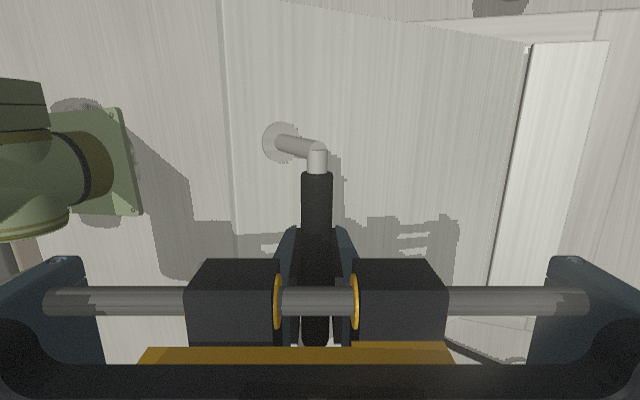

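View pics/top12.png

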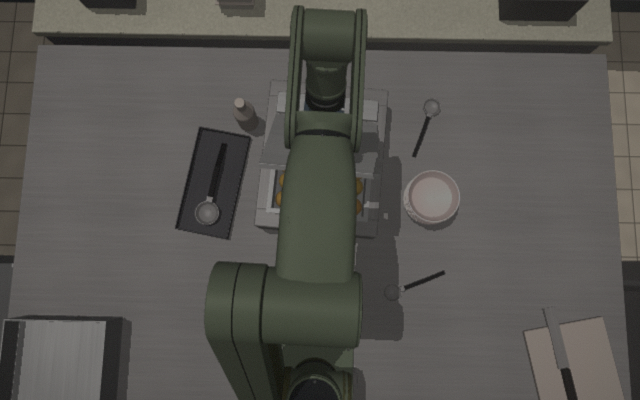

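Request:
{"op": "drive_tool", "data": {
  "series": [
    [1.0, [1.5, 0, -2.3], [0, -0.0131, 0]],
    [1.0, [2.9, 0, -4.6], [0, -0.0262, 0]],
    [1.0, [4.9, 0, -7.7], [0, -0.0436, 0]],
    [1.0, [4.9, 0, -7.7], [0, -0.0436, 0]],
    [1.0, [4.9, 0, -7.7], [0, -0.0436, 0]]
  ]
}}

```text
time_s: 21.8
ee_pos: [562.9, -8.9, 280.6]
ee_rot: [179.7, 20.3, -3.9]
force: [-4.6, -4.5, -0.4]
gripper_width: 15.3
```

Run:
```python
from d import *
s=env.state();p=s['ee_pos'];print(s['time_s'],p,s['ee_rot'],s['force'],s['gripper_width'])
X=(p[0]-696.2)*.9974+(p[1]+17.2)*-.0715;Z=p[2]-118;print('angle',np.degrees(np.arctan2(Z,-X))-1.04,np.hypot(X,Z))
f=env.grab_frame('scene');im=f['image'][190:290,240:360,::-1].copy();im=cv2.resize(im,None,fx=6,fy=6,interpolation=2)
w=np.radians(-4.1);ex=np.array([np.cos(w),np.sin(w),0]);ey=np.array([-np.sin(w),np.cos(w),0]);ez=np.array([0,0,1]);H=np.array([696.2,-17.2,118])
for a,c in((45,(255,0,0)),(50,(0,255,0)),(55,(0,0,255))):
    t=np.radians(a)
    L=lambda x,z:H+ex*(x*np.cos(t)+z*np.sin(t))+ez*(-x*np.sin(t)+z*np.cos(t))
    q=[(proj(f,L(x,4)-134*ey)[0]-[240,190]+.5)*6 for x in(-265,-3)]
    cv2.circle(im,tuple(int(v) for v in q[0]),4,c,-1);cv2.circle(im,tuple(int(v) for v in q[1]),4,c,-1);print(a,q)
cv2.imwrite('pics/scene13.png',im)
t=env.grab_frame('top');cv2.imwrite('pics/top13.png',cv2.convertScaleAbs(cv2.resize(t['image'][110:250,160:300,::-1],None,fx=4,fy=4,interpolation=2),alpha=1.8));pickle.dump(t,open('top13.pkl','wb'))
```

```text
21.8 [562.9220767   -8.89123481 280.61408878] [179.70709534  20.32474753  -3.89316072] [-4.58872736 -4.46724654 -0.43470574] 15.283054630706673
angle 49.569940427955416 210.41006389133537
45 [array([214.90262272, 135.75960012]), array([604.19881421, 610.73722647])]
50 [array([249.81673846, 135.62658773]), array([605.0740828 , 611.39134207])]
55 [array([288.90698584, 139.58802661]), array([605.92688747, 612.07232893])]
```

View pics/scene13.png

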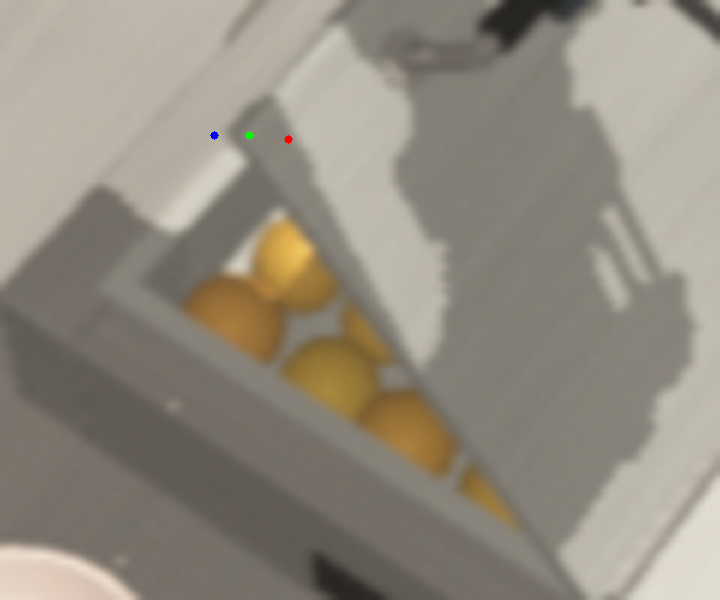

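View pics/top13.png

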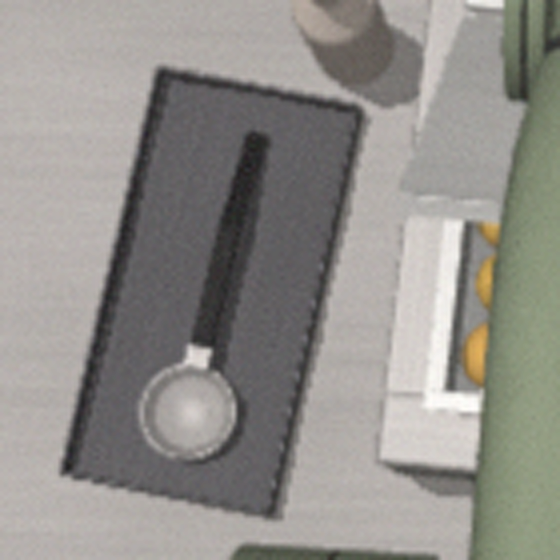

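The cover's front-right corner, at about (236,128) in the crop, lies next to the 50° mark. The measured angle from arm position is 49.6° and the tool pitch has changed by 50.2°. The spoon lies inside the tray walls. I let it settle and hand in.

Request:
{"op": "drive_tool", "data": {
  "series": [
    [1.0, [0, 0, 0], [0, 0, 0]],
    [1.0, [0, 0, 0], [0, 0, 0]],
    [1.0, [0, 0, 0], [0, 0, 0]],
    [1.0, [0, 0, 0], [0, 0, 0]],
    [1.0, [0, 0, 0], [0, 0, 0]]
  ]
}}

```text
time_s: 22.4
ee_pos: [562.9, -8.9, 280.6]
ee_rot: [179.7, 20.3, -3.9]
force: [-3.9, -4.6, -0.6]
gripper_width: 15.2
```

Run:
```python
from d import *
t=pickle.load(open('top13.pkl','rb'));T=lambda a:np.array(a,float)/4+[160,110]-.4
o=np.array([537.5,294.2,0]);y=np.radians(-9.9);ex=np.array([np.cos(y),np.sin(y),0]);ey=np.array([-np.sin(y),np.cos(y),0])
for n,a,z in(('end',[258,134],7),('tip',[184,460],15)):
    p=onz(t,[T(a)],z)[0]-o;print(n,'in tray',(p@ex).round(),(p@ey).round())
s=env.state();print(s['ee_pos'],s['force'],s['gripper_width'],np.abs(s['qvel']).max())
print(env.job_done())
```

```text
end in tray 117.0 -1.0
tip in tray -123.0 -4.0
[562.87907342  -8.87847812 280.58224166] [-3.86793431 -4.6309328  -0.56611282] 15.166686307093975 0.14312911526632047
the job is handed in; nothing more can be done
None
```

I laid the 250 mm spoon in the dark tray, then lifted the cover by its black handle to about 50° and handed the job in at 22.4 s, still holding it there. `job_done()` gives no verdict, so what follows rests on my own checks.

**Last checks**
- **Spoon:** it lies inside the tray walls, with its ends at about x +117 and -123 mm and y within 4 mm of the tray's centre line. It looked flat in the pictures.
- **Cover angle:** 49.6° from the arm position and 50.2° from the tool pitch. The cover's corner in the scene picture suggests 48–50°. All are within 45–55°.
- **Grip:** 15.2 mm opening on the 16 mm handle at a 30 N squeeze, with the arm at rest.
- **Bowls and bottle:** they are in the same place by eye in the top view; I did not measure them again.

**What failed or disagreed**
- **First grasp missed:** the fingers shut above the spoon without moving it. The pictures showed the real fingertips about 37 mm short of the reported TCP. I allowed for that in every later reach, and the contact with the tray and the handle grip fitted it.

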